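Set out the finished bridal set in the display tray

ROBOT

A 7-joint arm with a two-finger parallel gripper is mounted at the origin on the work surface. World frame = base frame: x ahead of the robot, y to its left, z up, the work surface at z = 0. Lengths are in m, angles in rad, forces in N, time in s.
With the tool pointing down it reaches from about 0.4 to 0.875 m from the base axis. Payload 6.5 kg.
Tool frame: the origin (TCP) lies midway between the tips of the shut fingers; the grasp point (between the pads) lies 19 mm behind it (pinch_z is the distance from the TCP to the grasp point, in m); z points along the fingers, x is the direction in which the jaws open and shut, and the axes are right-handed (so a half turn about z gives the same grasp; the last joint's range is limited). The gripper opens to 88 mm and grips with 3 to 60 N. Pads are 18 mm wide; open, the fingers measure 123 mm over their backs; the gripper's body (75 mm by 187 mm) begins 45 mm behind the grasp point.
Start: joints at [1.269, 0.536, -0.004, 1.538, 0.003, 1.067, -0.071], TCP at [0.152, -0.632, 0.205] pointing down, gripper open.
Joint ranges: [-2.7, 2.7], [-0.37, 2.16], [-1.27, 1.26], [0.24, 2.4], [-1.31, 4.45], [0.19, 1.91], [-2.76, 2.76]. Speed limits (rad/s): [2.39, 2.39, 3.14, 3.14, 3.14, 3.14, 3.14].

INTERFACE

Orientations are given as [roll, pitch, yaw] about the fixed x, y, z axes, in that order (R = Rz(yaw) Ry(pitch) Rx(roll)).
In Python, from station import get_obs, read_camera, camera_model, finish_job, look_for, regions_of, tip_of, pinch_z gives the robot as it stands.
- The arm moves only by the tool servo_tool, never from a script. Its argument "motion" is a list of rows, each a list of 7 numbers: the shift along the tool's x, y, z each as a share of 0.025 m, from -1 to 1, then the turn, a rotation vector about the tool's x, y, z each as a share of 8 degrees, from -1 to 1, then the opening, from 0 (shut) to 1 (fully open). A call has 1 to 12 rows; each row shifts and turns the pose as measured when the row begins, along the tool's axes as they then stand; what a row does not reach is not made up. A row lasts 1/10 s, in which the tool goes at most 50 mm and 8.59 degrees, less where a joint would pass 70% of its speed; a pose out of reach is approached as far as the arm can. A call with a number of a shift or a turn outside -1 to 1 is refused whole. A call with a gripper value outside its range is refused whole. The fingers move at their own pace and stop on an object; "force" is the grip in N (left out, the last holds). Time passes only in rows, so rows that do not move let the fingers close. It gives the time, the measured TCP pose, the force and the opening at its end, in the units of the state.
- get_obs(): the state, without advancing time (a new reading comes with each control period).
- read_camera(name): name is "scene" or "top"; returns the picture (384x512x3 uint8, red, green, blue); there is no depth.
- camera_model(name): a dict with "fx", "fy", "cx", "cy" (pixels), "rvec" (rotation vector, rad) and "tvec" (3), from world to camera coordinates, as OpenCV has them. Camera axes: x right, y down, z forward; pixel columns grow to the right and rows downward; lengths in m; the calibration is good to about 2 mm. A picture is of the moment at which its call begins. camera_model takes no time and is no camera call.
- finish_job(): hands the job in, once; it reports no verdict.
Trained networks look in the newest picture that a camera, given by its name, has taken for a name from the list of things; names that differ only in an ending like _2 or _b are one class to them, and where a whole thing is asked for, a point or a joint stands for the part that bears it (a point fixed in the world has none). Each returns a list of dicts, best first, with "confidence" (0 to 1); they miss things now and then, are a little off and sometimes report something else, mostly with a low value. They report only what shows in the picture. A call takes as long as a camera call. They do not tell look-alikes from the thing itself.
- look_for(camera, name): "xyz" ([x, y, z] in m, in the coordinates of the camera as it stood for that picture, good to about 4 mm: the middle of the surface that is visible of it).
- regions_of(camera, name): "pixels" (384x512 bool, what is visible of it).
- tip_of(camera, name): "xyz" ([x, y, z] in m, in the coordinates of the camera as it stood for that picture, good to about 4 mm: a listed point, or the origin of a listed thing).
The state is a dict: "t": time; "joints": joint angles; "qvel": joint speeds; "effort": joint torques, N m; "tcp_pos": TCP position; "ee_rot": TCP orientation; "ft_force": force on the tool from outside, world axes, zero at the start; "wrist_torque": the same for the moment, N m; "finger_gap": finger opening in m.
Only numpy, scipy, OpenCV 4.12 (cv2) and the standard library are available. Lean on these libraries where they do the work, as an engineer would, in place of code of your own. Each camera call takes 0.05 s, during which the arm holds its last target.

TASK

Gather the three finished pieces into the teak display tray, each centred on its own seat: the kada flat on the round pad, the jhumka bell mouth down in the cup, and the pendant flat on the oblong tablet with its length along the tablet's (either way round). Leave the three unfinished look-alikes, which still have a casting sprue sticking out of the side, and the black ring cone where they are. Set the pieces down and let go of them; do not drop them.

Things in the scene. Friction and masses are not known exactly. Their poses are not given: they have to be found in the camera images.
- kada: Finished kada: a plain cast silver bangle lying flat: a round ring of 72 mm outer and 54 mm inner diameter, band 9 mm thick, 14 mm high, no sprue. About 0.2 kg. Origin: centre of the underside; z up.
- bell: Finished bell: a brass jhumka bell standing mouth down: skirt 38 mm across the beaded lower edge and 34 mm above it up to a height of 17 mm, rounding in at 27 mm to an upright round neck 14 mm across that ends at 40 mm, with a small wire loop over it to 47 mm, no sprue. About 0.1 kg or less. Origin: centre of the underside; z up.
- pendant: Finished pendant: a flat gilt (brass) oblong pendant frame, 50 mm along x, 32 mm along y, 9 mm thick, with three empty stone seats (round holes) in a row along x, and a small loop at its +x end reaching 36 mm from the centre, no sprue. About 0.1 kg or less. Origin: centre of the underside; z up.
- rough_kada: Unfinished look-alike, leave it: a plain cast silver bangle lying flat: a round ring of 72 mm outer and 54 mm inner diameter, band 9 mm thick, 14 mm high, with a casting sprue (8 mm rod ending in a 13 mm blob) sticking out sideways along +x, its end 58 mm from the centre. Origin: centre of the underside; z up.
- rough_bell: Unfinished look-alike, leave it: a brass jhumka bell of the same shape and size as the finished one (38 mm across, 47 mm tall), but with a casting sprue (8 mm rod ending in a 13 mm blob) sticking out sideways from the skirt along +x, its end 47 mm from the axis. Origin: centre of the underside; z up.
- rough_pendant: Unfinished look-alike, leave it: a gilt pendant frame of the same shape and size as the finished one (50 x 32 x 9 mm), but with a casting sprue (8 mm rod ending in a 13 mm blob) sticking out sideways from a long side along +y, its end 38 mm from the centre. Origin: centre of the underside; z up.
- round_pad: Round flat pad of pale wood, 92 mm across, the seat for the kada. Fixed in the dark teak tray (125 x 335 mm, rim 10 mm above the work surface), where the three seats stand in a row 105 mm apart in any order. Its x axis runs along the tray's short side, z up. Origin: centre of the pad's underside; its flat top is 8 mm above the origin, 12 mm above the work surface.
- cup: Shallow pale wooden cup, the bell's seat: 60 mm outer, 52 mm inner diameter. Fixed in the dark teak tray (125 x 335 mm, rim 10 mm above the work surface), where the three seats stand in a row 105 mm apart in any order. Its x axis runs along the tray's short side, z up. Origin: centre of its underside; its inner floor is 4 mm and its rim 12 mm above that, the origin 4 mm above the work surface.
- tablet: Oblong flat tablet of pale wood, the seat for the pendant: 84 mm along its x and 60 mm along y. Fixed in the dark teak tray (125 x 335 mm, rim 10 mm above the work surface), where the three seats stand in a row 105 mm apart in any order. Its x axis runs along the tray's short side, z up. Origin: centre of its underside; its flat top is 8 mm above the origin, 12 mm above the work surface.
- cone: Black ebony ring cone standing on the surface to the right of the tray, not to be disturbed: 97 mm tall, foot 48 mm across. Origin: centre of the underside; z up.
Mind the look-alikes: they are no part of the job. What is shaped like the cup but orange is not meant. Leave any green or orange look-alike of the pendant alone.

How it is judged:
By the outcome, as a careful person would: the job done as asked, in the order asked, and still so for the second after the job is handed in, with the robot touching nothing.
It also fails if it takes over 83 s, if anything falls off the work surface, if the arm or the gripper's body presses on something with over 40 N, if the wrist force passes 120 N, or if a joint passes its speed limit or range.

## Working session

There is one attempt and no reset: what is moved stays moved. The work goes in short steps, Python scripts to look and compute and a tool call to move; the robot and the scene stay as the last step left them, time stands still between calls to the robot, and variables do not carry over. Pictures are saved under pics/ and viewed, and the job is handed in when it is done.

Besides the shell and the picture viewer there is one more tool, called after "Request:" as name(argument=value, ...), one argument or row to a line, values as JSON. servo_tool: Moves the arm, as the interface text tells. Its arguments: {"type":"object","properties":{"motion":{"type":"array","items":{"type":"array","items":{"type":"number"}}},"force":{"type":"number"}},"required":["motion"]}

```bash
mkdir -p pics; ls; python3 - <<'E'
from station import *
import cv2
for c in("scene","top"):
    im=read_camera(c); cv2.imwrite(f"pics/{c}0.png",im[:,:,::-1]); print(c,camera_model(c))
o=get_obs(); print(o['t'],o['tcp_pos'],o['ee_rot'],o['finger_gap'],o['ft_force'], pinch_z)
E
```

```text
pics
scene {'fx': 464.6249898421648, 'fy': 464.6249898421648, 'cx': 247.66827387892258, 'cy': 192.28664876496472, 'rvec': array([ 1.70120963,  1.57810175, -0.81138854]), 'tvec': array([-0.01932655, -0.28775314,  1.50428898])}
top {'fx': 484.15296985723865, 'fy': 484.15296985723865, 'cx': 250.2187857415715, 'cy': 189.9430848799927, 'rvec': array([ 2.14223094, -2.11857368,  0.20637589]), 'tvec': array([-0.04198828,  0.5676102 ,  1.10935874])}
0.1 [ 0.15166491 -0.63144835  0.20371499] [ 3.14144292e+00  1.55399389e-03 -1.33493604e+00] 0.08806984122749074 [0.38119833 0.28603397 0.41125611] 0.0187
```

View pics/scene0.png

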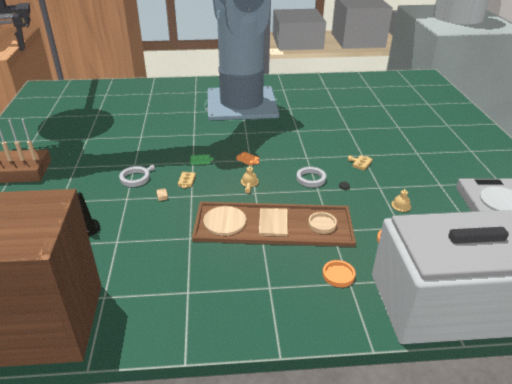

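View pics/top0.png

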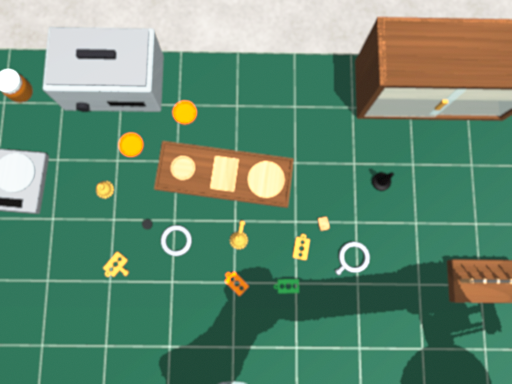

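```bash
cat > h.py <<'E'
import numpy as np, cv2
from station import *
def cam(c):
    m=camera_model(c); K=np.array([[m['fx'],0,m['cx']],[0,m['fy'],m['cy']],[0,0,1]]); R=cv2.Rodrigues(m['rvec'])[0]; return K,R,np.array(m['tvec']).ravel()
def c2w(c,p): K,R,t=cam(c); return R.T@(np.array(p)-t)
def px2w(c,uv,z):
    K,R,t=cam(c); uv=np.atleast_2d(uv).astype(float)
    d=np.c_[uv,np.ones(len(uv))]@np.linalg.inv(K).T@R; o=-R.T@t
    return o+d*((z-o[2])/d[:,2])[:,None]
def w2px(c,P):
    K,R,t=cam(c); q=(np.atleast_2d(P)@R.T+t)@K.T; return q[:,:2]/q[:,2:]
E
python3 - <<'E'
from h import *
im=read_camera("top")[:,:,::-1]; sc=read_camera("scene")[:,:,::-1]
def crop(im,u,v,r=32): return cv2.resize(im[v-r:v+r,u-r:u+r],(256,256),interpolation=cv2.INTER_CUBIC)
cv2.imwrite("pics/crops.png",np.vstack([np.hstack([crop(im,*p) for p in[(176,241),(105,190),(302,247)]]),np.hstack([crop(im,*p) for p in[(354,258),(240,240),(116,264)]])]))
ims=dict(top=im,scene=sc)
H=dict(kada=.014,bell=.03,pendant=.009,round_pad=.012,cup=.012,tablet=.012,cone=.05)
for n in H:
  for c in("top","scene"):
    L=[(np.round(c2w(c,d['xyz']),3),round(d['confidence'],2)) for d in tip_of(c,n)]
    print(n,c,*[f"{a} {np.round(w2px(c,a)[0])} {b};" for a,b in L])
    Rg=regions_of(c,n)
    for d in Rg:
        if d['confidence']<.3: continue
        m=d['pixels'].astype(np.uint8); cs,_=cv2.findContours(m,0,2); k=max(cs,key=cv2.contourArea)
        (x,y),_=cv2.minEnclosingCircle(k); r=cv2.minAreaRect(px2w(c,k.reshape(-1,2),H[n])[:,:2].astype(np.float32)*1000)
        print('   reg',round(d['confidence'],2),m.sum(),(round(x),round(y)),'rect mm',np.round(r[0],1),np.round(r[1],1),round(r[2],1))
print(get_obs()['t'])
E
```

```text
kada top [ 0.452  0.144 -0.002] [177. 239.] 0.81;
   reg 0.81 297 (176, 240) rect mm [450.7 141.8] [69.6 67.7] 46.6
kada scene [ 0.45   0.141 -0.004] [310. 180.] 0.57;
   reg 0.95 409 (311, 178) rect mm [460.  138.1] [70.3 89.2] 78.0
bell top [0.574 0.327 0.   ] [105. 190.] 0.52;
   reg 0.68 213 (105, 189) rect mm [571.5 318.3] [37.5 39. ] 47.7
bell scene [0.577 0.326 0.005] [402. 205.] 0.78;
pendant top [ 0.348 -0.004 -0.001] [236. 283.] 0.68; [ 0.434 -0.16  -0.001] [300. 248.] 0.67;
   reg 0.59 307 (286, 285) rect mm [ 343.5 -124.6] [35.4 58. ] 0.6
   reg 0.56 194 (236, 282) rect mm [350.5  -4.2] [54.3 30.3] 46.3
   reg 0.53 103 (304, 247) rect mm [ 436.2 -165.1] [22.  48.6] 89.5
pendant scene [ 0.429 -0.163  0.001] [187. 179.] 0.78; [ 0.342 -0.133 -0.003] [200. 161.] 0.64; [0.449 0.142 0.001] [311. 178.] 0.64; [ 0.345 -0.009  0.004] [247. 158.] 0.46;
   reg 0.78 192 (247, 158) rect mm [357.1  -8.4] [61.4 44.3] 45.8
   reg 0.67 215 (186, 180) rect mm [ 442.3 -163.7] [36.8 65.1] 79.8
   reg 0.54 224 (201, 160) rect mm [ 350.9 -128. ] [52.9 60.4] 6.5
round_pad top [ 0.606 -0.075 -0.0
[... 600 characters left out ...]
39. 274.] 0.72; [0.624 0.135 0.004] [323. 222.] 0.71; [ 0.688  0.265 -0.001] [391. 241.] 0.45;
   reg 0.87 684 (339, 272) rect mm [783.4 132.1] [61.9 64.6] 85.7
   reg 0.66 506 (322, 222) rect mm [632.8 131.2] [59.7 72.1] 79.7
tablet top [0.62  0.028 0.001] [225. 173.] 0.75;
   reg 0.82 737 (224, 173) rect mm [618.4  30.4] [58.2 84.3] 83.3
tablet scene [0.617 0.027 0.002] [273. 224.] 0.9;
   reg 0.59 756 (273, 223) rect mm [622.9  26.3] [60.8 90.4] 82.2
cone top [ 0.607 -0.365  0.   ] [380. 180.] 0.77;
   reg 0.57 293 (382, 179) rect mm [ 594.5 -353.8] [47.7 45. ] 84.2
cone scene [ 0.606 -0.369  0.001] [ 87. 230.] 0.82;
   reg 0.89 355 (85, 214) rect mm [ 607.8 -357. ] [153.9  25.6] 20.7
1.6
```

View pics/crops.png

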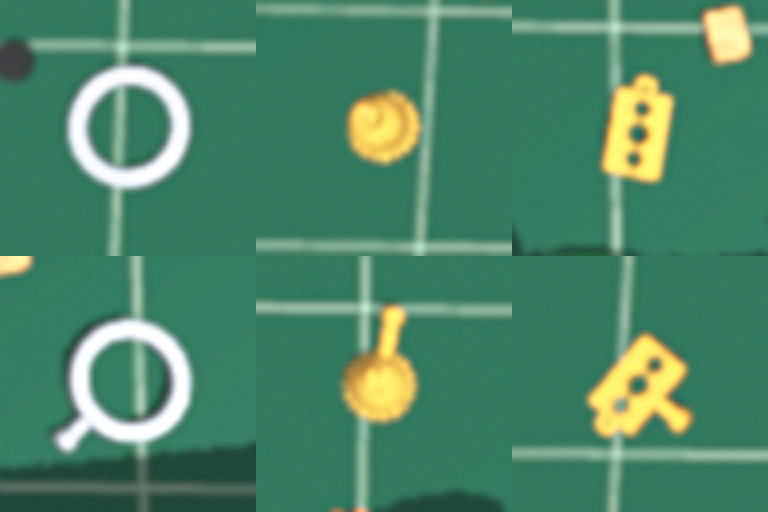

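```bash
cat > fit.py <<'E'
from h import *
from scipy.optimize import minimize
def circ(r,z,x=0,n=40):
    a=np.linspace(0,2*np.pi,n,endpoint=False); return np.c_[x+r*np.cos(a),r*np.sin(a),0*a+z]
def box(lx,ly,z0,z1): return np.array([[sx*lx/2,sy*ly/2,z] for sx in(-1,1) for sy in(-1,1) for z in(z0,z1)])
# list of convex solids (union)
M=dict(kada=[np.r_[circ(.036,0),circ(.036,.014)]],
 bell=[np.r_[circ(.019,0.0),circ(.019,.004)],np.r_[circ(.017,.002),circ(.017,.017),circ(.007,.027)],np.r_[circ(.007,.025),circ(.007,.04)]],
 pendant=[box(.05,.032,0,.009),np.r_[circ(.005,.003,.031),circ(.005,.006,.031)]],
 round_pad=[circ(.046,.008)],cup=[circ(.030,.012)],tablet=[box(.084,.06,.008,.008)])
HUE=dict(kada=lambda h,s,v:(s<60)&(v>150),bell=lambda h,s,v:(h>14)&(h<34)&(s>90)&(v>90),pendant=lambda h,s,v:(h>14)&(h<34)&(s>80)&(v>90),
 pale=lambda h,s,v:(h>8)&(h<34)&(s>20)&(v>165))
S=4
def seg(im,kind,uv,r=26):
    u,v=[int(round(q)) for q in uv]
    hsv=cv2.cvtColor(im,cv2.COLOR_RGB2HSV); h,s,vv=[hsv[...,i].astype(int) for i in range(3)]
    m=HUE[kind](h,s,vv).astype(np.uint8); 
    w=np.zeros_like(m); w[v-r:v+r,u-r:u+r]=1; m*=w
    n,l,st,ce=cv2.connectedComponentsWithStats(m)
    if n<2: return m
    k=1+np.argmax(st[1:,4]); m=(l==k).astype(np.uint8)
    cs,_=cv2.findContours(m,cv2.RETR_EXTERNAL,2); return cv2.drawContours(np.zeros_like(m),cs,-1,1,-1)
def render(c,name,p,z0):
    x,y,a=p; R=np.array([[np.cos(a),-np.sin(a),0],[np.sin(a),np.cos(a),0],[0,0,1]])
    out=np.zeros((384*S,512*S),np.uint8)
    for P in M[name]:
        q=w2px(c,P@R.T+[x,y,z0]); q=(q+.5)*S*16-8
        cv2.fillConvexPoly(out,cv2.convexHull(q.astype(np.float32)).round().astype(np.int32),1,shift=4)
    return cv2.resize(out.astype(np.float32),(512,384),interpolation=cv2.INTER_AREA)
def fit(ims,name,p0,z0=0,cams=("top",),kind=None,sym=False,r=26):
    ms={c:cv2.GaussianBlur(seg(ims[c],kind or name,w2px(c,[p0[0],p0[1],z0+.007])[0],r).astype(np.float32),(0,0),1) for c in cams}
    def cost(p):
        p=[p[0]/1000,p[1]/1000,p0[2] if sym else p[2]/50]
        return sum(((cv2.GaussianBlur(render(c,name,p,z0),(0,0),1)-ms[c])**2).sum() for c in cams)
    x0=np.array([p0[0]*1e3,p0[1]*1e3]+([] if sym else [p0[2]*50]))
    sm=np.vstack([x0]+[x0+5*np.eye(len(x0))[i] for i in range(len(x0))])
    o=minimize(cost,x0,method='Nelder-Mead',options=dict(initial_simplex=sm,xatol=.05,fatol=.02))
    return np.r_[o.x[:2]/1000,(p0[2] if sym else o.x[2]/50)],o.fun,{c:m.sum() for c,m in ms.items()}
E
python3 - <<'E'
from fit import *
ims={c:read_camera(c) for c in("top","scene")}
for c in ims: K,R,t=cam(c); print(c,'at',-R.T@t)
for n,p,z,k,s in [("kada",(.451,.142,0),0,None,True),("bell",(.572,.325,0),0,None,True),("pendant",(.434,-.162,-.15),0,None,False),
  ("round_pad",(.606,-.075,0),.004,"pale",True),("cup",(.630,.133,0),.004,"pale",True),("tablet",(.618,.03,-.1),.004,"pale",False)]:
    for c in (("top",),("scene",),("top","scene")):
        f=fit(ims,n,p,z,c,k,s); print(n,c,np.round(f[0]*[1000,1000,57.3],1),round(f[1],1),f[2])
E
```

```text
top at [ 0.35696159 -0.02470454  1.19439913]
scene at [ 1.38828073 -0.08470991  0.64153063]
kada ('top',) [449.1 144.1   0. ] 13.4 {'top': np.float32(779.0)}
kada ('scene',) [441.7 143.3   0. ] 29.8 {'scene': np.float32(460.0)}
kada ('top', 'scene') [447.5 143.7   0. ] 68.6 {'top': np.float32(779.0), 'scene': np.float32(460.0)}
bell ('top',) [574.1 326.6   0. ] 16.3 {'top': np.float32(261.0)}
bell ('scene',) [574.5 325.3   0. ] 2.5 {'scene': np.float32(268.00003)}
bell ('top', 'scene') [574.  325.8   0. ] 19.8 {'top': np.float32(261.0), 'scene': np.float32(268.00003)}
pendant ('top',) [ 433.8 -161.5  -10.2] 18.6 {'top': np.float32(374.0)}
pendant ('scene',) [ 433.7 -164.2   -9.9] 0.7 {'scene': np.float32(211.0)}
pendant ('top', 'scene') [ 434.  -162.5   -9.6] 24.7 {'top': np.float32(374.0), 'scene': np.float32(211.0)}
round_pad ('top',) [604.7 -70.6   0. ] 680.5 {'top': np.float32(1909.0)}
round_pad ('scene',) [607.2 -76.6   0. ] 36.0 {'scene': np.float32(1030.0)}
round_pad ('top', 'scene') [606.2 -76.1   0. ] 725.1 {'top': np.float32(1909.0), 'scene': np.float32(1030.0)}
cup ('top',) [631.9 132.1   0. ] 1152.3 {'top': np.float32(1792.0)}
cup ('scene',) [634.7 130.4   0. ] 66.7 {'scene': np.float32(552.0)}
cup ('top', 'scene') [635.1 130.    0. ] 1220.7 {'top': np.float32(1792.0), 'scene': np.float32(552.0)}
tablet ('top',) [614.4  27.4   0.9] 1183.8 {'top': np.float32(2184.0)}
tablet ('scene',) [620.5  27.1  -6.3] 51.8 {'scene': np.float32(851.0)}
tablet ('top', 'scene') [620.2  26.7  -6.2] 1246.3 {'top': np.float32(2184.0), 'scene': np.float32(851.0)}
```

```bash
python3 - <<'E'
from fit import *
import fit as F
ims={c:read_camera(c) for c in("top","scene")}
for c,pts in(("top",[(225,173),(266,179),(182,168),(205,170),(245,180),(285,200)]),("scene",[(273,223),(224,220),(322,222),(250,222),(300,222)])):
    hsv=cv2.cvtColor(ims[c],cv2.COLOR_RGB2HSV); print(c,[hsv[v,u].tolist() for u,v in pts])
F.HUE['pale']=lambda h,s,v:(h>8)&(h<34)&(s>20)&(v>195)
r={}
for n,p,z,k,s in [("kada",(.451,.142,0),0,None,True),
  ("round_pad",(.606,-.075,0),.004,"pale",True),("cup",(.630,.133,0),.004,"pale",True),("tablet",(.618,.03,-.1),.004,"pale",False)]:
    for c in (("top",),("scene",)):
        f=fit(ims,n,p,z,c,k,s); print(n,c,np.round(f[0]*[1000,1000,57.3],1),round(f[1],1),f[2])
        m=seg(ims[c[0]],k or n,w2px(c[0],[p[0],p[1],z+.007])[0]); 
        r.setdefault(c[0],ims[c[0]][:,:,::-1].copy())
        R_=render(c[0],n,f[0],z); e=(R_>.5).astype(np.uint8); cs,_=cv2.findContours(e,0,2); cv2.drawContours(r[c[0]],cs,-1,(255,0,0),1)
cv2.imwrite("pics/ov.png",np.hstack([cv2.resize(r['top'][130:260,140:310],None,fx=2.3,fy=2.3),cv2.resize(r['scene'][150:280,190:360],None,fx=2.3,fy=2.3)]))
E
```

```text
top [[26, 73, 255], [26, 75, 255], [27, 64, 255], [12, 152, 176], [13, 153, 167], [12, 152, 159]]
scene [[17, 69, 248], [17, 71, 244], [17, 68, 247], [12, 114, 159], [12, 115, 157]]
kada ('top',) [449.1 144.1   0. ] 12.7 {'top': np.float32(779.0)}
kada ('scene',) [441.6 143.    0. ] 31.2 {'scene': np.float32(463.0)}
round_pad ('top',) [604.1 -74.4   0. ] 34.1 {'top': np.float32(1176.9999)}
round_pad ('scene',) [605.1 -76.8   0. ] 2.2 {'scene': np.float32(926.99994)}
cup ('top',) [629.9 133.    0. ] 23.2 {'top': np.float32(533.0)}
cup ('scene',) [630.8 131.4   0. ] 1.2 {'scene': np.float32(409.0)}
tablet ('top',) [617.3  29.8  -6.9] 35.5 {'top': np.float32(926.99994)}
tablet ('scene',) [618.3  27.1  -7.2] 2.6 {'scene': np.float32(698.0)}
```

View pics/ov.png

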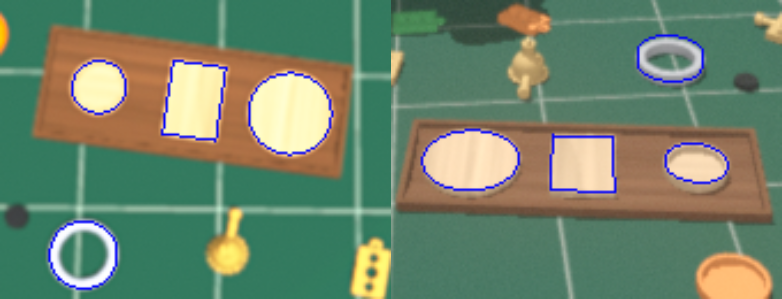

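Request:
servo_tool(
  motion=[
    [-0.2, -1, 0, 0, 0, -0.4, 1],
    [-0.2, -1, 0, 0, 0, -0.4, 1],
    [-0.2, -1, 0, 0, 0, -0.4, 1],
    [-0.2, -1, 0, 0, 0, -0.4, 1],
    [-0.2, -1, 0, 0, 0, -0.4, 1],
    [-0.2, -1, 0, 0, 0, -0.4, 1],
    [-0.2, -1, 0, 0, 0, -0.4, 1],
    [-0.2, -1, 0, 0, 0, -0.4, 1],
    [-0.2, -1, 0, 0, 0, -0.4, 1],
    [-0.2, -1, 0, 0, 0, -0.4, 1],
    [-0.2, -1, 0, 0, 0, -0.4, 1],
    [-0.2, -1, 0, 0, 0, -0.4, 1],
  ],
  force=25,
)

```text
t: 3.0
tcp_pos: [0.3854, -0.407, 0.2045]
ee_rot: [3.141, -0.0, -0.608]
ft_force: [0.6, -0.2, 0.1]
finger_gap: 0.0882
```

```bash
cat > go.py <<'E'
# required move to a target: prints total shift (units of 25mm) in tool axes and turn (units of 8deg)
import sys
from h import *
from scipy.spatial.transform import Rotation as Ro
def go(x,y,z,yaw):
    o=get_obs(); R=Ro.from_euler('xyz',o['ee_rot']); T=Ro.from_euler('xyz',[np.pi,0,yaw])
    d=R.inv().apply(np.array([x,y,z])-o['tcp_pos'])/.025
    dT=T.inv().apply(np.array([x,y,z])-o['tcp_pos'])/.025
    rv=np.rad2deg((R.inv()*T).as_rotvec())/8
    print('t %.2f'%o['t'],'tcp',np.round(o['tcp_pos'],4),'rot',np.round(o['ee_rot'],3),'gap %.4f'%o['finger_gap'],'F',np.round(o['ft_force'],1),'q',np.round(o['joints'],2))
    print(' shift (cur axes)',np.round(d,2),'shift (target axes)',np.round(dT,2),'turn',np.round(rv,2))
if __name__=='__main__': go(*map(float,sys.argv[1:]))
E
python3 go.py .4495 .1435 .1 0
```

```text
t 3.00 tcp [ 0.3854 -0.407   0.2045] rot [ 3.141 -0.    -0.608] gap 0.0882 F [ 0.6 -0.2  0.1] q [ 0.93  0.4  -0.25  1.77  0.12  0.99  0.02]
 shift (cur axes) [-10.48 -19.54   4.16] shift (target axes) [  2.56 -22.02   4.18] turn [ 0.01 -0.   -4.35]
```

Request:
servo_tool(
  motion=[
    [-0.3, -1, 0, 0, 0, -0.9, 1],
    [-0.2, -1, 0, 0, 0, -0.9, 1],
    [0.0, -1, 0, 0, 0, -0.9, 1],
    [0.1, -1, 0, 0, 0, -0.9, 1],
    [0.1, -1, 0, 0, 0, -0.6, 1],
    [0, -1, 0, 0, 0, 0, 1],
    [0, -1, 0, 0, 0, 0, 1],
    [0, -1, 0, 0, 0, 0, 1],
    [0, -1, 0, 0, 0, 0, 1],
    [0, -1, 0, 0, 0, 0, 1],
    [0, -1, 0, 0, 0, 0, 1],
    [0, -1, 0, 0, 0, 0, 1],
  ],
)

```text
t: 4.2
tcp_pos: [0.4172, -0.0868, 0.2042]
ee_rot: [3.136, 0.0, 0.037]
ft_force: [0.6, -0.1, 0.1]
finger_gap: 0.0882
```

```bash
python3 go.py .4495 .1435 .1 0
```

```text
t 4.20 tcp [ 0.4172 -0.0868  0.2042] rot [3.136 0.    0.037] gap 0.0882 F [ 0.6 -0.1  0.1] q [ 0.61  0.2  -0.57  2.07  0.14  0.91 -0.  ]
 shift (cur axes) [ 1.63 -9.18  4.11] shift (target axes) [ 1.29 -9.21  4.17] turn [0.04 0.   0.26]
```

Request:
servo_tool(
  motion=[
    [0.16, -0.9, 0.3, 0, 0, 0.2, 1],
    [0.15, -0.9, 0.3, 0, 0, 0, 1],
    [0.15, -0.9, 0.3, 0, 0, 0, 1],
    [0.15, -0.9, 0.3, 0, 0, 0, 1],
    [0.15, -0.9, 0.3, 0, 0, 0, 1],
    [0.15, -0.9, 0.4, 0, 0, 0, 1],
    [0.15, -0.9, 0.4, 0, 0, 0, 1],
    [0.15, -0.9, 0.4, 0, 0, 0, 1],
    [0.15, -0.9, 0.4, 0, 0, 0, 1],
    [0, -0.5, 0.4, 0, 0, 0, 1],
    [0, 0, 0, 0, 0, 0, 1],
  ],
)

```text
t: 5.3
tcp_pos: [0.4412, 0.1463, 0.1131]
ee_rot: [3.131, -0.005, 0.038]
ft_force: [-0.7, -0.5, 0.5]
finger_gap: 0.0882
```

```bash
python3 go.py .4495 .1435 .004 0; python3 - <<'E'
from h import *
cv2.imwrite("pics/k1.png",np.hstack([cv2.resize(read_camera(c)[a:a+100,b:b+130,::-1],(390,300)) for c,a,b in(("top",190,110),("scene",120,250))]))
E
```

```text
t 5.30 tcp [0.4412 0.1463 0.1131] rot [ 3.131 -0.005  0.038] gap 0.0882 F [-0.7 -0.5  0.5] q [ 0.07  0.43 -0.61  2.06  0.37  0.75 -0.73]
 shift (cur axes) [0.31 0.08 4.37] shift (target axes) [0.33 0.11 4.36] turn [ 0.08 -0.04  0.27]
```

View pics/k1.png

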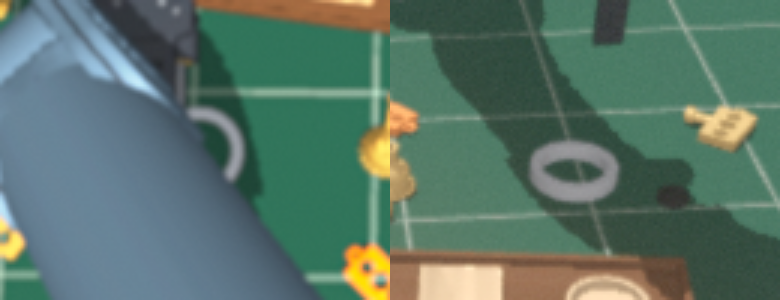

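Request:
servo_tool(
  motion=[
    [0.3, 0.1, 0.7, 0.08, -0.04, 0.27, 1],
    [0, 0, 0.7, 0, 0, 0, 1],
    [0, 0, 0.7, 0, 0, 0, 1],
    [0, 0, 0, 0, 0, 0, 1],
  ],
)

```text
t: 5.8
tcp_pos: [0.4525, 0.1375, 0.0632]
ee_rot: [3.139, -0.006, -0.008]
ft_force: [0.3, -0.2, -0.8]
finger_gap: 0.0881
```

```bash
python3 go.py .4495 .1435 .004 0; python3 - <<'E'
from fit import *
import fit as F
im={"scene":read_camera("scene")}
F.HUE['kada']=lambda h,s,v:(s<80)&(v>70)
print(fit(im,"kada",(.4495,.1435,0),0,("scene",),None,True))
cv2.imwrite("pics/k2.png",cv2.resize(im['scene'][120:220,250:380,::-1],(780,600)))
E
```

```text
t 5.80 tcp [0.4525 0.1375 0.0632] rot [ 3.139 -0.006 -0.008] gap 0.0881 F [ 0.3 -0.2 -0.8] q [ 0.04  0.52 -0.54  2.08  0.44  0.65 -0.8 ]
 shift (cur axes) [-0.14 -0.24  2.36] shift (target axes) [-0.12 -0.24  2.37] turn [ 0.02 -0.04 -0.05]
(array([0.5030654 , 0.13907442, 0.        ]), np.float64(949.1712036132812), {'scene': np.float32(1708.0)})
```

View pics/k2.png

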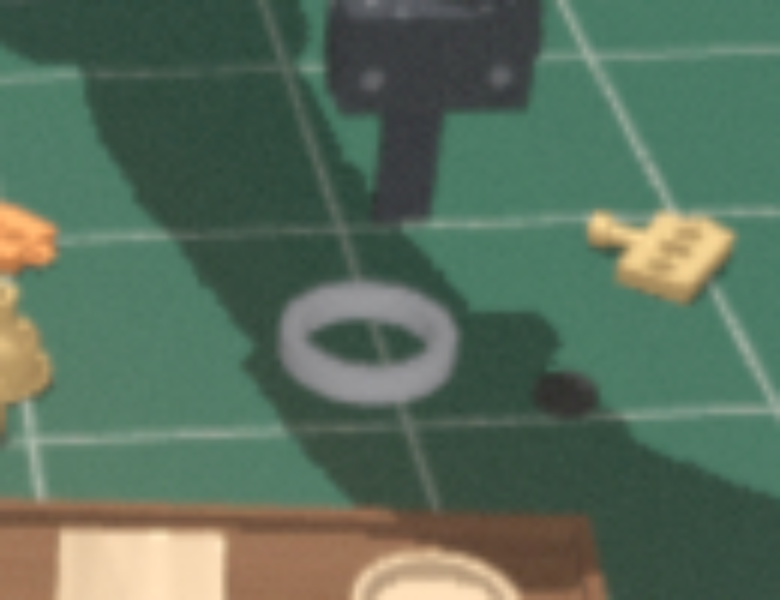

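```bash
python3 - <<'E'
from fit import *
for p in [(.4495,.1435,0),(.447,.142,0)]:
    r=render("scene","kada",p,0)>.5; v,u=np.nonzero(r); print(p,u.min(),u.max()+1,v.min(),v.max()+1)
print(w2px("scene",[[.4525+.044+e,.1375+s*.009,.063] for e in(0,.0175) for s in(-1,1)]))
E
```

```text
(0.4495, 0.1435, 0) 297 327 167 188
(0.447, 0.142, 0) 296 326 166 187
[[310.88651869 167.83943226]
 [318.58794869 167.52364113]
 [312.30897588 171.96937751]
 [320.11206825 171.64509562]]
```

```bash
python3 - <<'E'
from fit import *
for z in(.063,.07,.08,.09,.1): print(z,np.round(w2px("scene",[[.4525+e,.1375+s*.009,z] for e in(-.0615,-.044,.044,.0615) for s in(-1,1)]),0).tolist())
im=read_camera("scene"); cv2.imwrite("pics/k3.png",cv2.resize(im[90:190,260:390,::-1],(780,600),interpolation=cv2.INTER_CUBIC))
E
```

```text
0.063 [[303.0, 145.0], [310.0, 145.0], [304.0, 149.0], [311.0, 148.0], [311.0, 168.0], [319.0, 168.0], [312.0, 172.0], [320.0, 172.0]]
0.07 [[303.0, 143.0], [310.0, 142.0], [304.0, 146.0], [312.0, 146.0], [311.0, 165.0], [319.0, 165.0], [313.0, 169.0], [320.0, 169.0]]
0.08 [[304.0, 139.0], [311.0, 139.0], [305.0, 143.0], [312.0, 142.0], [311.0, 162.0], [319.0, 161.0], [313.0, 166.0], [321.0, 165.0]]
0.09 [[304.0, 136.0], [311.0, 135.0], [305.0, 139.0], [312.0, 139.0], [312.0, 158.0], [320.0, 158.0], [313.0, 162.0], [321.0, 162.0]]
0.1 [[304.0, 132.0], [311.0, 132.0], [305.0, 135.0], [313.0, 135.0], [312.0, 154.0], [320.0, 154.0], [314.0, 158.0], [322.0, 158.0]]
```

View pics/k3.png

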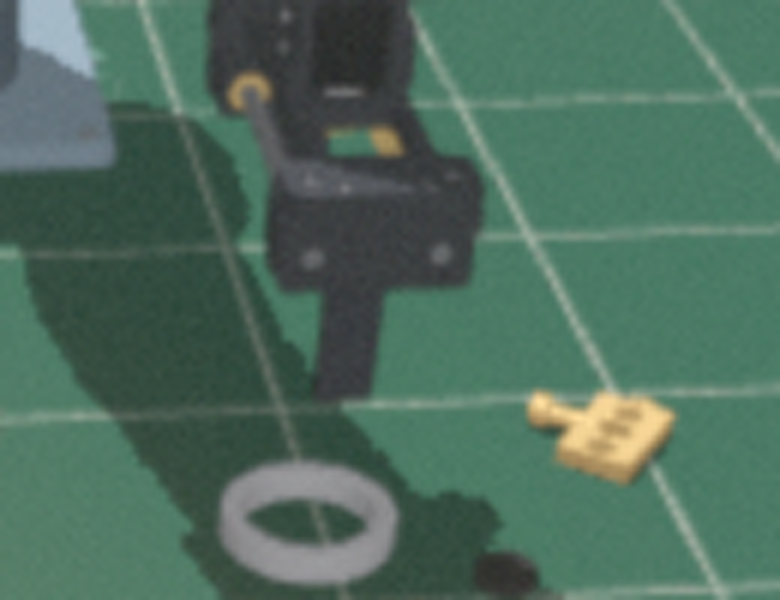

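Request:
servo_tool(
  motion=[
    [0, 0, 0, 0, 0, 0, 0.15],
    [0, 0, 0, 0, 0, 0, 0.15],
    [0, 0, 0, 0, 0, 0, 0.15],
    [0, 0, 0, 0, 0, 0, 0.15],
    [0, 0, 0, 0, 0, 0, 0.15],
    [0, 0, 0, 0, 0, 0, 0.15],
    [0, 0, 0, 0, 0, 0, 0.15],
  ],
)

```text
t: 6.6
tcp_pos: [0.4559, 0.1385, 0.0683]
ee_rot: [3.141, -0.014, -0.008]
ft_force: [-0.4, -0.3, 0.3]
finger_gap: 0.0341
```

```bash
python3 go.py .4485 .143 .004 0; python3 - <<'E'
from fit import *
im=read_camera("scene"); cv2.imwrite("pics/k4.png",cv2.resize(im[90:190,260:390,::-1],(780,600),interpolation=cv2.INTER_CUBIC))
E
```

```text
t 6.60 tcp [0.4559 0.1385 0.0683] rot [ 3.141 -0.014 -0.008] gap 0.0341 F [-0.4 -0.3  0.3] q [ 0.05  0.51 -0.54  2.07  0.44  0.65 -0.8 ]
 shift (cur axes) [-0.34 -0.18  2.57] shift (target axes) [-0.3  -0.18  2.57] turn [ 0.   -0.1  -0.06]
```

View pics/k4.png

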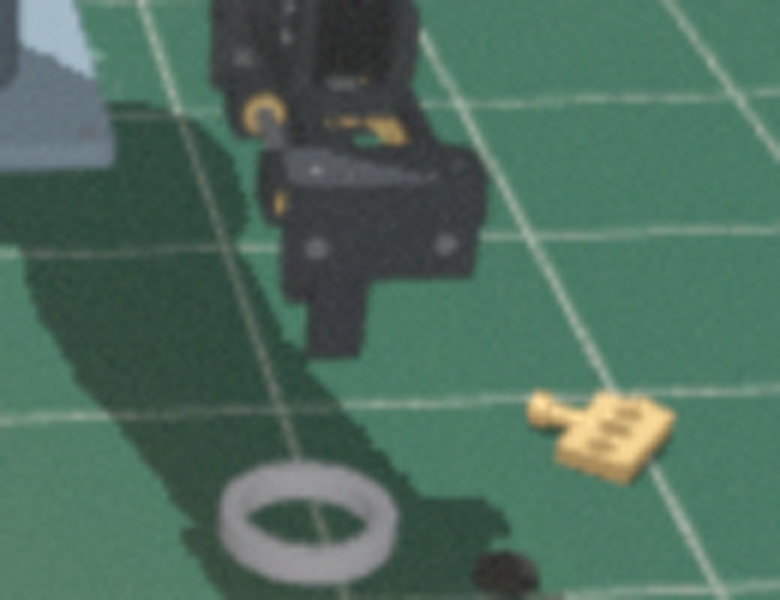

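```bash
python3 - <<'E'
from fit import *
P=[.4559,.1385,.0683]
for z in(.068,.105,.13,.2): print(z,np.round(w2px("top",[[P[0]+e,P[1]+s*.009,z] for e in(-.035,.035) for s in(-1,1)]),0).tolist(),np.round(w2px("scene",[[P[0]+e,P[1]+s*.009,z] for e in(-.035,.035) for s in(-1,1)]),0).tolist())
im=read_camera("top"); cv2.imwrite("pics/k5.png",cv2.resize(im[150:270,100:260,::-1],(800,600),interpolation=cv2.INTER_CUBIC))
E
```

```text
0.068 [[178.0, 251.0], [170.0, 250.0], [179.0, 220.0], [172.0, 220.0]] [[306.0, 149.0], [313.0, 149.0], [311.0, 165.0], [319.0, 164.0]]
0.105 [[176.0, 250.0], [168.0, 249.0], [177.0, 218.0], [169.0, 218.0]] [[307.0, 136.0], [314.0, 136.0], [312.0, 151.0], [320.0, 151.0]]
0.13 [[174.0, 249.0], [166.0, 249.0], [176.0, 217.0], [167.0, 217.0]] [[308.0, 127.0], [315.0, 126.0], [313.0, 141.0], [321.0, 141.0]]
0.2 [[169.0, 247.0], [161.0, 247.0], [171.0, 213.0], [162.0, 213.0]] [[310.0, 99.0], [318.0, 99.0], [316.0, 113.0], [324.0, 112.0]]
```

View pics/k5.png

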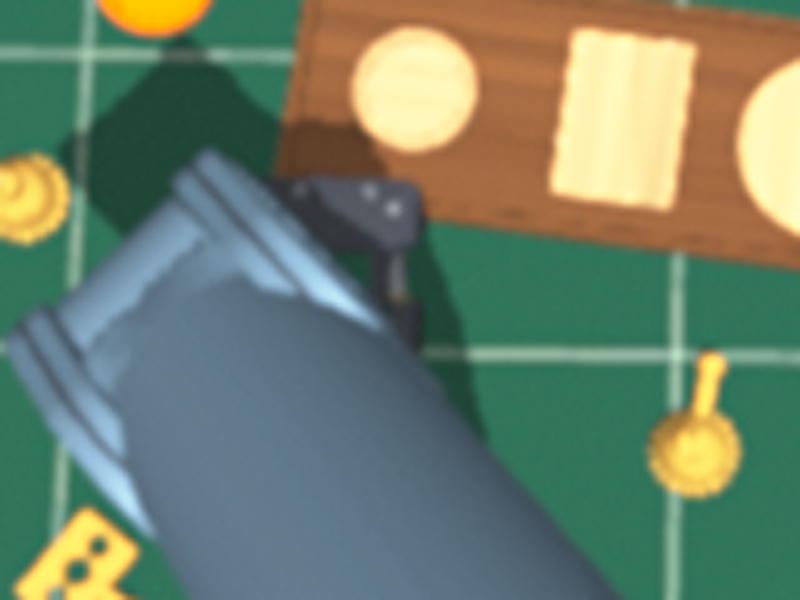

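```bash
python3 - <<'E'
from fit import *
print(w2px("scene",[[.152,-.632,.205],[.152,-.632,.224],[.152,-.632,.243],[.152,-.632,.3]]))
im=cv2.imread("pics/scene0.png"); cv2.imwrite("pics/s0.png",cv2.resize(im[0:75,0:100],(800,600),interpolation=cv2.INTER_CUBIC))
E
```

```text
[[ 5.26932323 63.68845866]
 [ 3.05657561 56.59371617]
 [ 0.80308644 49.36834382]
 [-6.2134022  26.87134516]]
```

View pics/s0.png

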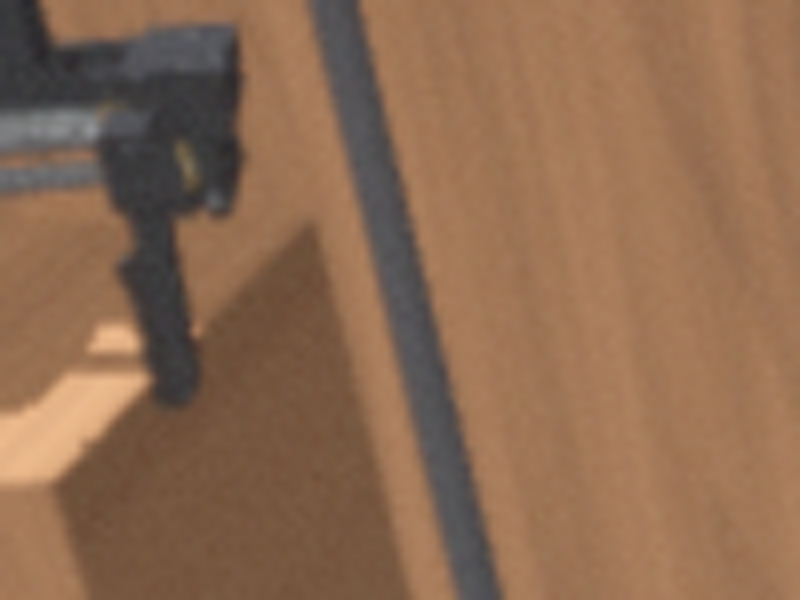

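Request:
servo_tool(
  motion=[
    [-0.1, 0, 0.2, 0, -0.1, 0, 0],
    [-0.1, 0, 0.1, 0, 0, 0, 0],
    [0, 0, 0.1, 0, 0, 0, 0],
    [0, 0, 0.1, 0, 0, 0, 0],
    [0, 0, 0.1, 0, 0, 0, 0],
    [0, 0, 0.1, 0, 0, 0, 0],
  ],
)

```text
t: 7.3
tcp_pos: [0.4502, 0.1385, 0.0489]
ee_rot: [3.141, 0.002, -0.008]
ft_force: [-0.2, -0.6, 0.2]
finger_gap: 0.0006
```

```bash
python3 go.py .4485 .143 .004 0; python3 - <<'E'
from fit import *
P=get_obs()['tcp_pos']
print(w2px("scene",[P+[e,0,z] for z in(0,.019,.038) for e in(0,.0175)]))
im=read_camera("scene"); cv2.imwrite("pics/k6.png",cv2.resize(im[90:190,260:390,::-1],(780,600),interpolation=cv2.INTER_CUBIC))
E
```

```text
t 7.30 tcp [0.4502 0.1385 0.0489] rot [ 3.141e+00  2.000e-03 -8.000e-03] gap 0.0006 F [-0.2 -0.6  0.2] q [ 0.03  0.55 -0.52  2.08  0.46  0.63 -0.82]
 shift (cur axes) [-0.07 -0.18  1.8 ] shift (target axes) [-0.07 -0.18  1.8 ] turn [ 0.    0.01 -0.06]
[[310.99247451 162.2667269 ]
 [312.35667239 166.15200135]
 [311.62274174 155.48866377]
 [313.00890716 159.32528478]
 [312.26571577 148.57394837]
 [313.67446393 152.35913132]]
```

View pics/k6.png

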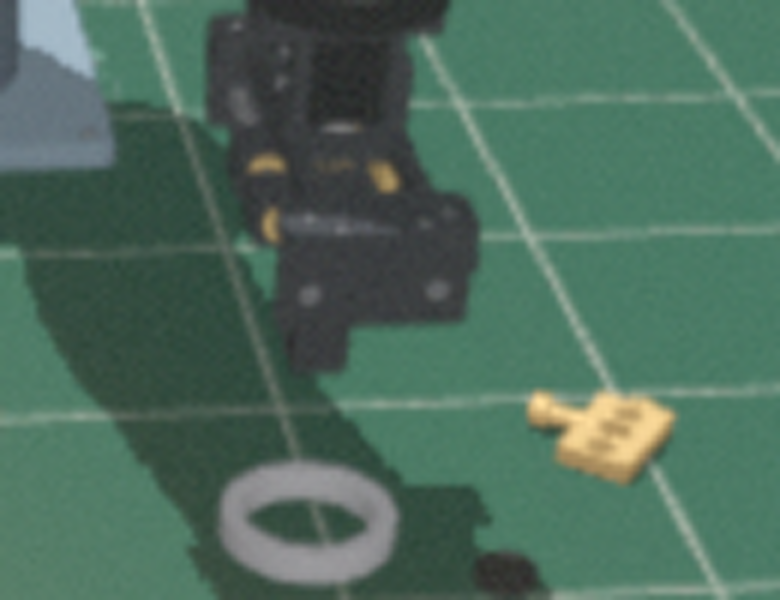

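Request:
servo_tool(
  motion=[
    [0, -0.1, 0, 0, 0, 0, 1],
    [0, -0.1, 0, 0, 0, 0, 1],
    [0, 0, 0, 0, 0, 0, 1],
    [0, 0, 0, 0, 0, 0, 1],
    [0, 0, 0, 0, 0, 0, 1],
    [0, 0, 0, 0, 0, 0, 1],
    [0, 0, 0, 0, 0, 0, 1],
    [0, 0, 0.1, 0, 0, 0, 1],
    [0, 0, 0.2, 0, 0, 0, 1],
    [0, 0, 0.2, 0, 0, 0, 1],
    [0, 0, 0.2, 0, 0, 0, 1],
  ],
)

```text
t: 8.45
tcp_pos: [0.4507, 0.1441, 0.0304]
ee_rot: [-3.142, 0.001, -0.008]
ft_force: [0.0, 0.7, 0.4]
finger_gap: 0.0861
```

```bash
python3 go.py .4485 .143 .004 0; python3 - <<'E'
from fit import *
P=get_obs()['tcp_pos']
print(w2px("scene",[P+[e,0,z] for z in(0,.019,.038) for e in(.044,.0615)]))
im=read_camera("scene"); cv2.imwrite("pics/k7.png",cv2.resize(im[90:190,260:390,::-1],(780,600),interpolation=cv2.INTER_CUBIC))
E
```

```text
t 8.45 tcp [0.4507 0.1441 0.0304] rot [-3.142e+00  1.000e-03 -8.000e-03] gap 0.0861 F [0.  0.7 0.4] q [-0.    0.58 -0.49  2.08  0.49  0.59 -0.85]
 shift (cur axes) [-0.09  0.04  1.06] shift (target axes) [-0.09  0.04  1.06] turn [-0.    0.   -0.06]
[[316.18763526 178.84312224]
 [317.65155696 183.03580648]
 [316.88543607 172.07841958]
 [318.37376535 176.22467416]
 [317.59763208 165.17416529]
 [319.1110723  169.2711476 ]]
```

View pics/k7.png

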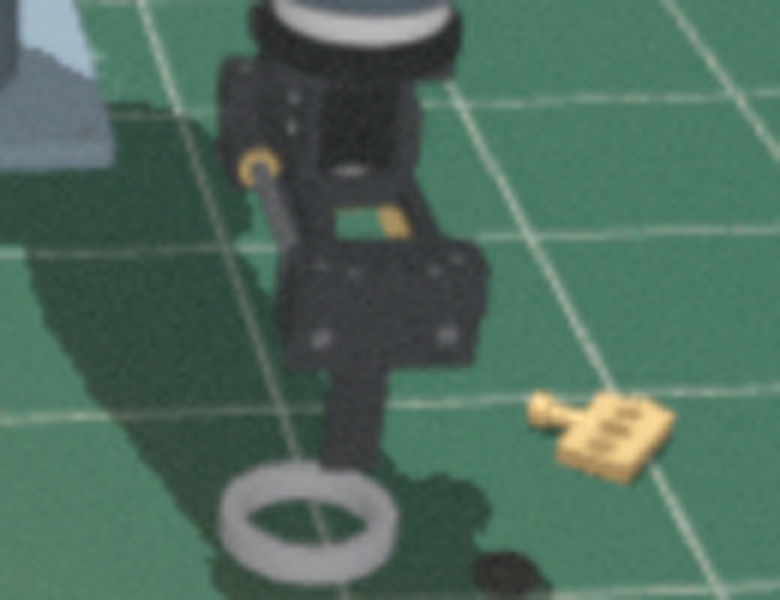

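Request:
servo_tool(
  motion=[
    [-0.1, 0, 0.4, 0, 0, 0, 1],
    [0, 0, 0.4, 0, 0, 0, 1],
    [0, 0, 0.2, 0, 0, 0, 1],
    [0, 0, 0.1, 0, 0, 0, 1],
  ],
)

```text
t: 8.9
tcp_pos: [0.4468, 0.1438, -0.0008]
ee_rot: [3.141, 0.003, -0.008]
ft_force: [0.8, -0.1, -0.1]
finger_gap: 0.0882
```

```bash
python3 go.py .4485 .143 .004 0; python3 - <<'E'
from fit import *
im=read_camera("scene"); cv2.imwrite("pics/k8.png",cv2.resize(im[90:190,260:390,::-1],(780,600),interpolation=cv2.INTER_CUBIC))
E
```

```text
t 8.90 tcp [ 0.4468  0.1438 -0.0008] rot [ 3.141e+00  3.000e-03 -8.000e-03] gap 0.0882 F [ 0.8 -0.1 -0.1] q [-0.04  0.64 -0.45  2.1   0.54  0.52 -0.9 ]
 shift (cur axes) [ 0.07  0.03 -0.19] shift (target axes) [ 0.07  0.03 -0.19] turn [ 0.    0.02 -0.06]
```

View pics/k8.png

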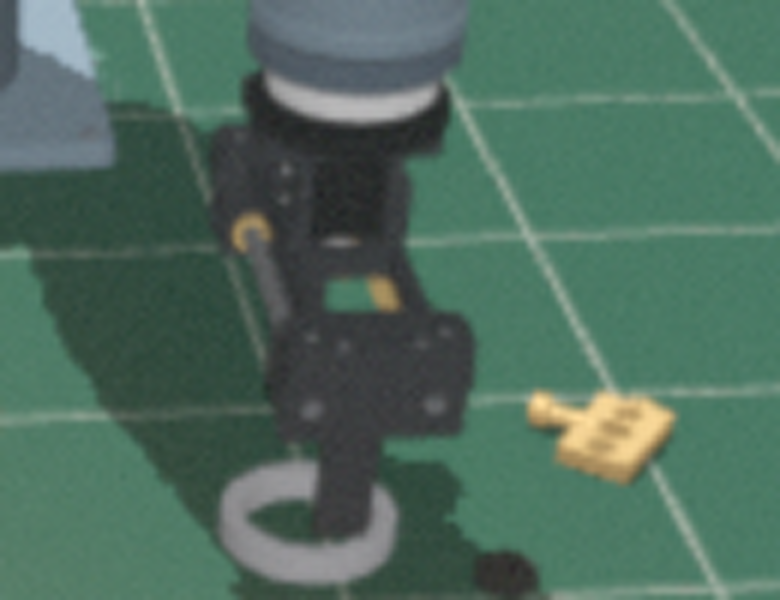

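```bash
python3 - <<'E'
from fit import *
def tri(a,b):
    Ps=[]
    for c in("scene","top"):
        K,R,t=cam(c); Ps.append(K@np.c_[R,t])
    X=cv2.triangulatePoints(Ps[0],Ps[1],np.array(a,float).reshape(2,1),np.array(b,float).reshape(2,1)); X=(X[:3]/X[3]).ravel()
    print(X.round(3),w2px("scene",X).round(1),a,w2px("top",X).round(1),b)
tri((304,115),(184,187)); tri((304.2,108.3),(180,209)); tri((303.7,122),(184,197))
print(cam("top")[1].T@-cam("top")[2])
im=read_camera("top"); cv2.imwrite("pics/k9.png",cv2.resize(im[150:270,100:260,::-1],(800,600),interpolation=cv2.INTER_CUBIC))
E
```

```text
[0.541 0.098 0.22 ] [[306.  114.8]] (304, 115) [[185.8 187.3]] (184, 187)
[0.496 0.106 0.214] [[305.8 108.2]] (304.2, 108.3) [[181.5 209.3]] (180, 209)
[0.524 0.101 0.196] [[305.3 121.9]] (303.7, 122) [[185.4 197.2]] (184, 197)
[ 0.35696159 -0.02470454  1.19439913]
```

View pics/k9.png

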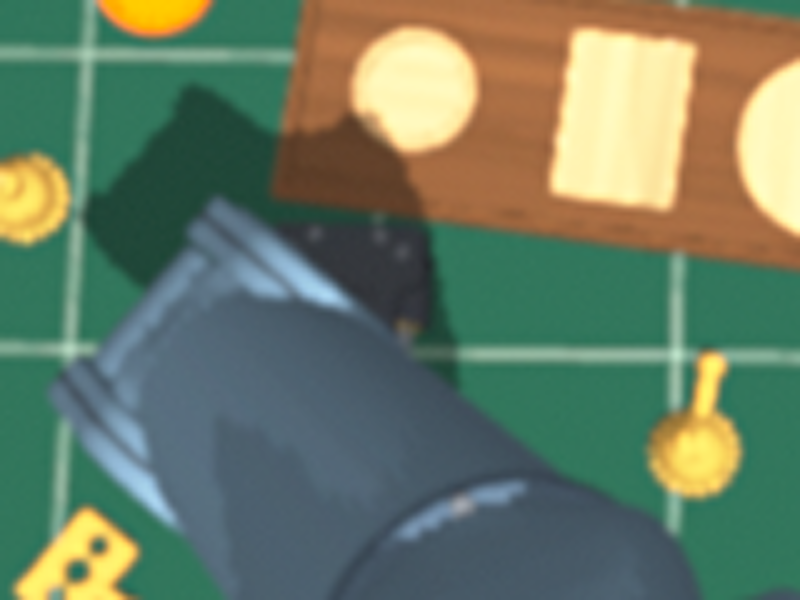

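Request:
servo_tool(
  motion=[
    [0.07, 0, 0.2, 0, 0, 0, 1],
    [0, 0, 0.1, 0, 0, 0, 1],
  ],
)

```text
t: 9.2
tcp_pos: [0.4494, 0.1441, -0.0079]
ee_rot: [3.142, 0.001, -0.008]
ft_force: [-0.0, 1.0, -1.2]
finger_gap: 0.0882
```

Request:
servo_tool(
  motion=[
    [0, 0.05, 0.3, 0, 0, 0, 1],
    [0, 0, 0.25, 0, 0, 0, 1],
    [0, 0, 0.1, 0, 0, 0, 1],
  ],
)

```text
t: 9.5
tcp_pos: [0.4499, 0.1427, -0.0253]
ee_rot: [-3.141, 0.001, -0.008]
ft_force: [-0.8, 0.3, -0.3]
finger_gap: 0.0879
```

```bash
python3 go.py .4485 .143 -.034 0; python3 - <<'E'
from fit import *
P=get_obs()['tcp_pos']
print(w2px("scene",[P+[e,0,z] for z in(.028,.038) for e in(.044,.0615)]).round(1))
im=read_camera("scene"); cv2.imwrite("pics/k10.png",cv2.resize(im[110:210,250:380,::-1],(780,600),interpolation=cv2.INTER_CUBIC))
E
```

```text
t 9.50 tcp [ 0.4499  0.1427 -0.0253] rot [-3.141e+00  1.000e-03 -8.000e-03] gap 0.0879 F [-0.8  0.3 -0.3] q [-0.07  0.68 -0.41  2.09  0.58  0.47 -0.93]
 shift (cur axes) [-0.06 -0.01  0.35] shift (target axes) [-0.06 -0.01  0.35] turn [-0.    0.   -0.06]
[[314.6 188.3]
 [316.  192.6]
 [314.9 184.9]
 [316.4 189.1]]
```

View pics/k10.png

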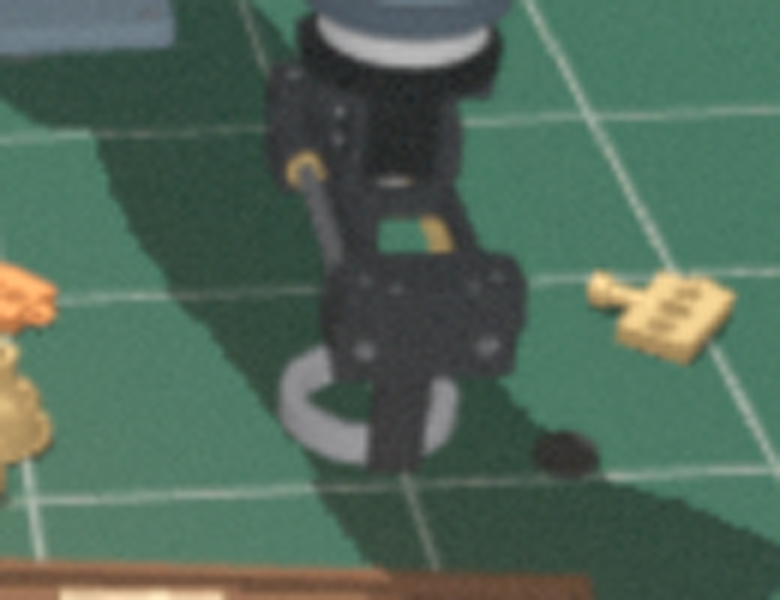

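Request:
servo_tool(
  motion=[
    [-0.05, 0, 0.25, 0, 0, 0, 1],
    [0, 0, 0.1, 0, 0, 0, 1],
    [0, 0, 0.05, 0, 0, 0, 0.7],
    [0, 0, 0, 0, 0, 0, 0.7],
    [0, 0, 0, 0, 0, 0, 0.7],
    [0, 0, 0, 0, 0, 0, 0.7],
  ],
  force=25,
)

```text
t: 10.15
tcp_pos: [0.4493, 0.1433, -0.0333]
ee_rot: [3.14, -0.002, -0.007]
ft_force: [-0.8, -1.3, 2.5]
finger_gap: 0.0706
```

```bash
python3 go.py .4485 .143 -.034 0; python3 - <<'E'
from fit import *
im=read_camera("scene"); cv2.imwrite("pics/k11.png",cv2.resize(im[110:210,250:380,::-1],(780,600),interpolation=cv2.INTER_CUBIC))
E
```

```text
t 10.15 tcp [ 0.4493  0.1433 -0.0333] rot [ 3.14e+00 -2.00e-03 -7.00e-03] gap 0.0706 F [-0.8 -1.3  2.5] q [-0.09  0.7  -0.39  2.1   0.6   0.45 -0.95]
 shift (cur axes) [-0.03  0.01  0.03] shift (target axes) [-0.03  0.01  0.03] turn [ 0.01 -0.01 -0.05]
```

View pics/k11.png

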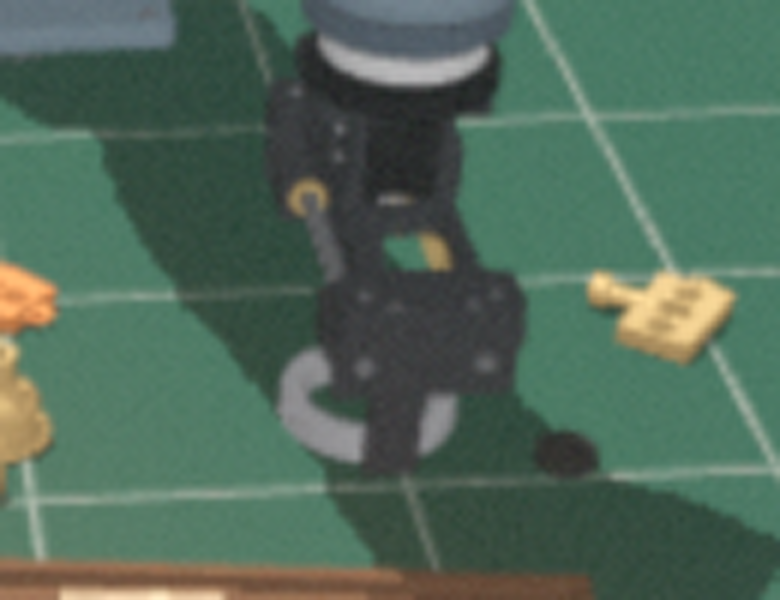

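Request:
servo_tool(
  motion=[
    [0, 0, -0.4, 0, 0, 0, 0.7],
    [0, 0, -0.8, 0, 0, 0, 0.7],
    [0, 0, -0.8, 0, 0, 0, 0.7],
    [0, 0, -0.8, 0, 0, 0, 0.7],
    [0.3, 0.2, -0.5, 0, 0, 0, 0.7],
    [0.6, 0.6, 0, 0, 0, 0, 0.7],
    [0.6, 0.8, 0, 0, 0, 0, 0.7],
    [0.6, 0.8, 0, 0, 0, 0, 0.7],
    [0.6, 0.8, 0, 0, 0, 0, 0.7],
    [0.6, 0.8, 0, 0, 0, 0, 0.7],
    [0.6, 0.8, 0, 0, 0, 0, 0.7],
    [0.6, 0.8, 0, 0, 0, 0, 0.7],
  ],
)

```text
t: 11.4
tcp_pos: [0.5579, 0.0002, 0.0549]
ee_rot: [3.141, 0.007, 0.002]
ft_force: [-0.2, 0.2, -2.1]
finger_gap: 0.0705
```

```bash
python3 go.py .6046 -.0755 .01 0; python3 - <<'E'
from fit import *
im=read_camera("scene"); cv2.imwrite("pics/k12.png",cv2.resize(im[110:260,190:385,::-1],(780,600),interpolation=cv2.INTER_CUBIC))
E
```

```text
t 11.40 tcp [5.579e-01 2.000e-04 5.490e-02] rot [3.141e+00 7.000e-03 2.000e-03] gap 0.0705 F [-0.2  0.2 -2.1] q [ 0.31  0.65 -0.52  1.86  0.45  0.76 -0.46]
 shift (cur axes) [1.87 3.03 1.78] shift (target axes) [1.87 3.03 1.79] turn [0.01 0.05 0.01]
```

View pics/k12.png

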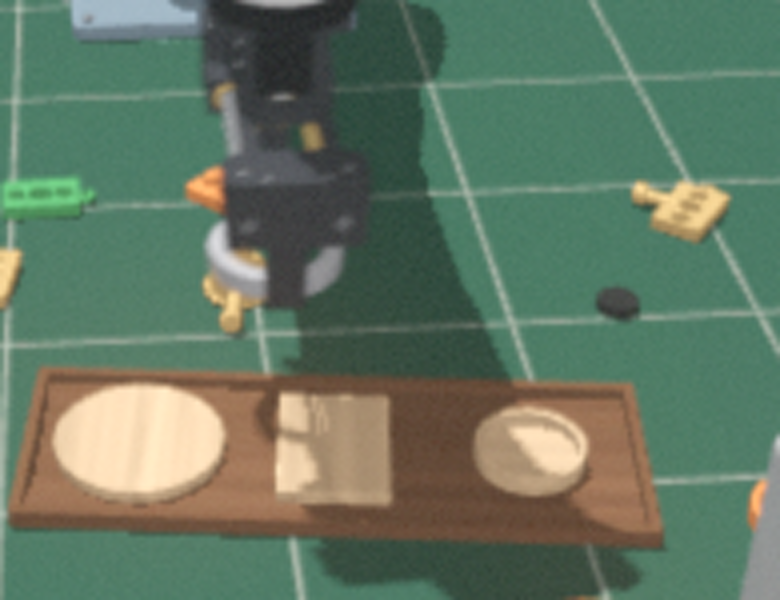

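Request:
servo_tool(
  motion=[
    [0.5, 0.8, 0.2, 0, 0, 0, 0.7],
    [0.5, 0.8, 0.3, 0, 0, 0, 0.7],
    [0.5, 0.8, 0.3, 0, 0, 0, 0.7],
    [0.3, 0.5, 0.4, 0, 0, 0, 0.7],
    [0.1, 0.2, 0.4, 0, 0, 0, 0.7],
    [0, 0, 0.2, 0, 0, 0, 0.7],
  ],
)

```text
t: 12.05
tcp_pos: [0.6075, -0.0867, 0.0086]
ee_rot: [3.14, 0.007, -0.006]
ft_force: [0.7, -0.2, -2.2]
finger_gap: 0.0706
```

```bash
python3 go.py .6046 -.0755 -.0213 0; python3 - <<'E'
from fit import *
im=read_camera("scene"); cv2.imwrite("pics/k13.png",cv2.resize(im[150:270,170:326,::-1],(780,600),interpolation=cv2.INTER_CUBIC))
im=read_camera("top"); cv2.imwrite("pics/k13t.png",cv2.resize(im[130:250,200:356,::-1],(780,600),interpolation=cv2.INTER_CUBIC))
E
```

```text
t 12.05 tcp [ 0.6075 -0.0867  0.0086] rot [ 3.14   0.007 -0.006] gap 0.0706 F [ 0.7 -0.2 -2.2] q [ 0.4   0.79 -0.47  1.72  0.49  0.76 -0.32]
 shift (cur axes) [-0.11 -0.45  1.19] shift (target axes) [-0.12 -0.45  1.19] turn [ 0.01  0.05 -0.04]
```

View pics/k13.png

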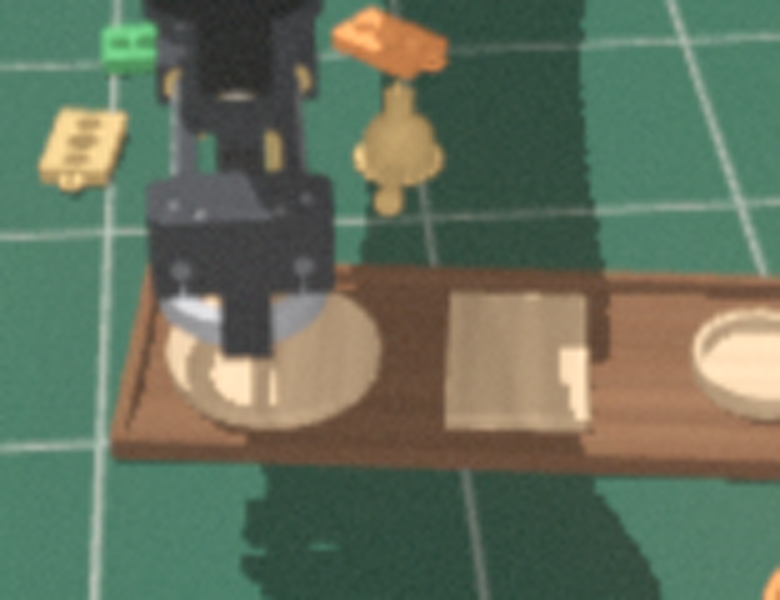

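View pics/k13t.png

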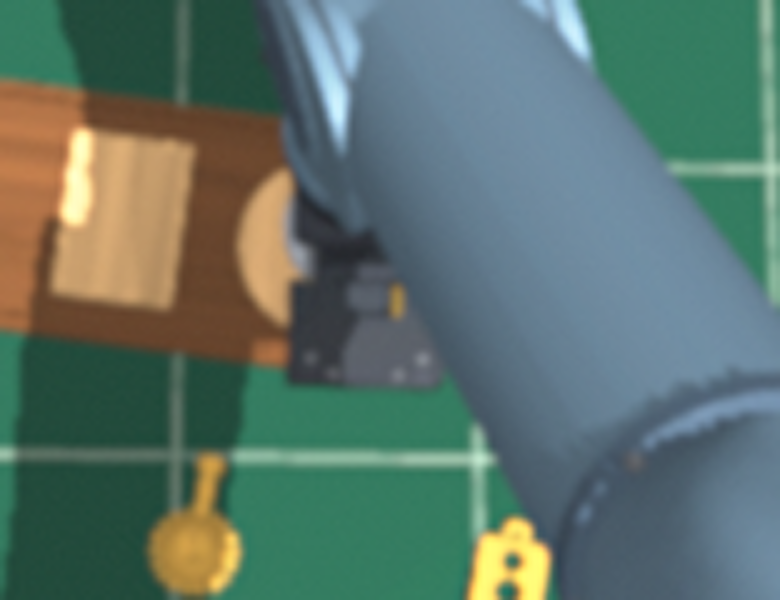

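Request:
servo_tool(
  motion=[
    [-0.1, -0.4, 0.2, 0, 0.05, 0, 0.7],
    [0, 0, 0.2, 0, 0, 0, 0.7],
    [0, 0, 0, 0, 0, 0, 0.7],
  ],
)

```text
t: 12.45
tcp_pos: [0.6035, -0.0703, -0.0013]
ee_rot: [-3.141, 0.0, 0.0]
ft_force: [-0.2, 0.2, -2.0]
finger_gap: 0.0705
```

```bash
python3 go.py .6046 -.0755 -.0213 0
```

```text
t 12.45 tcp [ 0.6035 -0.0703 -0.0013] rot [-3.141  0.     0.   ] gap 0.0705 F [-0.2  0.2 -2. ] q [ 0.37  0.8  -0.46  1.74  0.5   0.72 -0.35]
 shift (cur axes) [0.04 0.21 0.8 ] shift (target axes) [0.04 0.21 0.8 ] turn [-0.01  0.    0.  ]
```

Request:
servo_tool(
  motion=[
    [0.03, 0.14, 0.2, 0, 0, 0, 0.7],
    [0, 0, 0.15, 0, 0, 0, 0.7],
    [0, 0, 0.1, 0, 0, 0, 0.7],
    [0, 0, 0, 0, 0, 0, 0.7],
  ],
)

```text
t: 12.85
tcp_pos: [0.6046, -0.0734, -0.0131]
ee_rot: [-3.141, -0.0, 0.001]
ft_force: [-0.5, -0.2, -2.2]
finger_gap: 0.0705
```

```bash
python3 go.py .6046 -.0755 -.0213 0; python3 - <<'E'
from fit import *
im=read_camera("scene"); cv2.imwrite("pics/k14.png",cv2.resize(im[150:270,170:326,::-1],(780,600),interpolation=cv2.INTER_CUBIC))
E
```

```text
t 12.85 tcp [ 0.6046 -0.0734 -0.0131] rot [-3.141e+00 -0.000e+00  1.000e-03] gap 0.0705 F [-0.5 -0.2 -2.2] q [ 0.37  0.81 -0.45  1.74  0.51  0.71 -0.35]
 shift (cur axes) [0.   0.08 0.33] shift (target axes) [0.   0.08 0.33] turn [-0.   -0.    0.01]
```

View pics/k14.png

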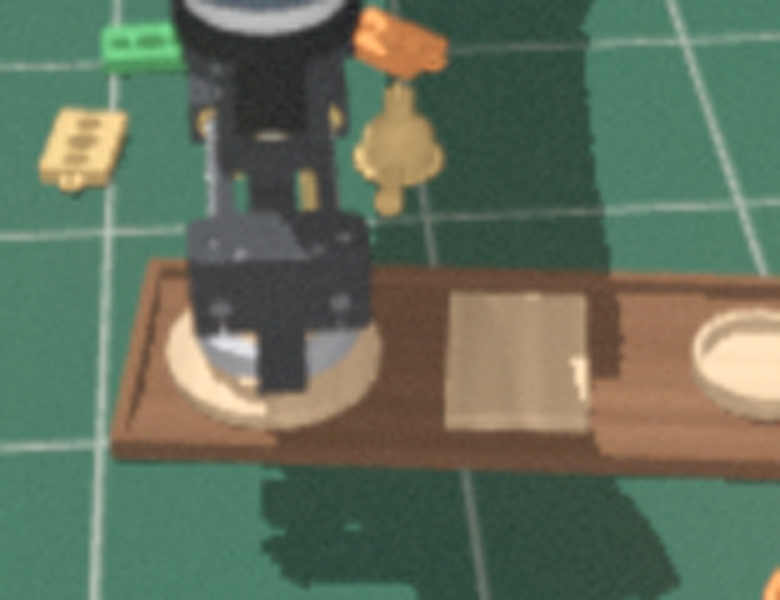

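```bash
python3 - <<'E'
from fit import *
print(w2px("scene",[[.658,-.0734,.026],[.65,-.0734,.026],[.6051,-.0768,.012]]).round(1))
for y in(-.0734,-.0754,-.0774):
    r=render("scene","kada",(.6046,y,0),.019)>.5; v,u=np.nonzero(r); print(y,(u.min()-170)*5,(u.max()+1-170)*5,(v.min()-150)*5,(v.max()+1-150)*5)
E
```

```text
[[226.5 229.5]
 [226.4 227. ]
 [224.2 218.7]]
-0.0734 195 365 255 385
-0.0754 190 360 255 385
-0.0774 185 355 255 385
```

Request:
servo_tool(
  motion=[
    [0, 0.1, 0.1, 0, 0, 0, 0.7],
    [0, 0, 0.1, 0, 0, 0, 0.7],
    [0, 0, 0.05, 0, 0, 0, 0.7],
    [0, 0, 0, 0, 0, 0, 0.7],
  ],
)

```text
t: 13.3
tcp_pos: [0.6051, -0.0766, -0.0194]
ee_rot: [-3.141, -0.001, 0.001]
ft_force: [0.2, -0.7, -0.9]
finger_gap: 0.0709
```

Request:
servo_tool(
  motion=[
    [0, 0, 0.08, 0, 0, 0, 0.7],
    [0, 0, 0.06, 0, 0, 0, 0.7],
  ],
)

```text
t: 13.5
tcp_pos: [0.6053, -0.0766, -0.0214]
ee_rot: [3.141, -0.001, 0.001]
ft_force: [-10.1, -1.1, 26.7]
finger_gap: 0.0704
```

```bash
python3 - <<'E'
from fit import *
im=read_camera("scene"); cv2.imwrite("pics/k15.png",cv2.resize(im[150:270,170:326,::-1],(780,600),interpolation=cv2.INTER_CUBIC))
E
```

```text
(no output)
```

View pics/k15.png

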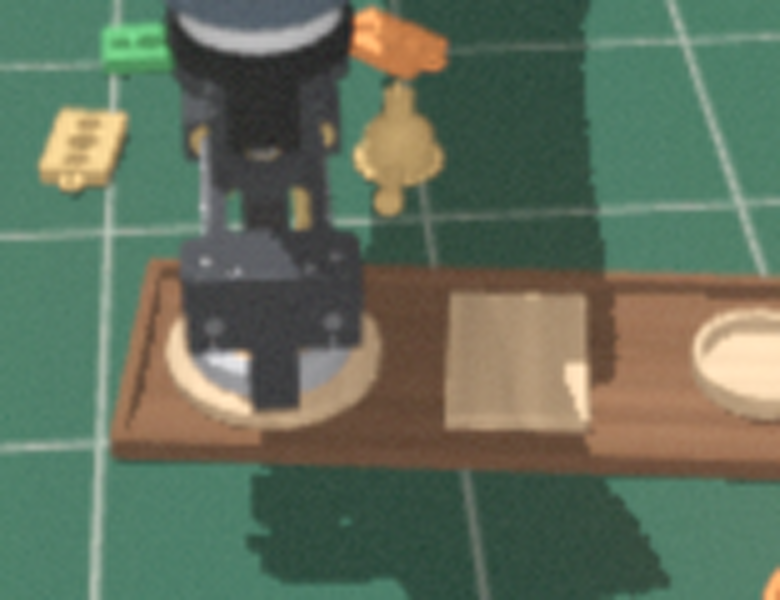

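Request:
servo_tool(
  motion=[
    [0, 0, -0.06, 0, 0, 0, 0.7],
    [0, 0, 0, 0, 0, 0, 1],
    [0, 0, 0, 0, 0, 0, 1],
    [0, 0, 0, 0, 0, 0, 1],
    [0, 0, -0.1, 0, 0, 0, 1],
    [0, 0, -0.6, 0, 0, 0, 1],
    [0, 0, -1, 0, 0, 0, 1],
    [0, 0, -1, 0, 0, 0, 1],
    [0, 0, -1, 0, 0, 0, 1],
    [0, 0, -0.5, 0, 0, 0, 1],
  ],
)

```text
t: 14.55
tcp_pos: [0.605, -0.0757, 0.0914]
ee_rot: [-3.141, -0.001, 0.002]
ft_force: [0.2, 0.9, 0.1]
finger_gap: 0.0883
```

```bash
python3 go.py .574 .3262 .03 0; python3 - <<'E'
from fit import *
im=read_camera("scene"); cv2.imwrite("pics/k16.png",cv2.resize(im[150:270,170:326,::-1],(780,600),interpolation=cv2.INTER_CUBIC))
E
```

```text
t 14.55 tcp [ 0.605  -0.0757  0.0914] rot [-3.141e+00 -1.000e-03  2.000e-03] gap 0.0883 F [0.2 0.9 0.1] q [ 0.43  0.67 -0.53  1.71  0.42  0.88 -0.28]
 shift (cur axes) [ -1.21 -16.08   2.46] shift (target axes) [ -1.24 -16.08   2.46] turn [-0.   -0.    0.01]
```

View pics/k16.png

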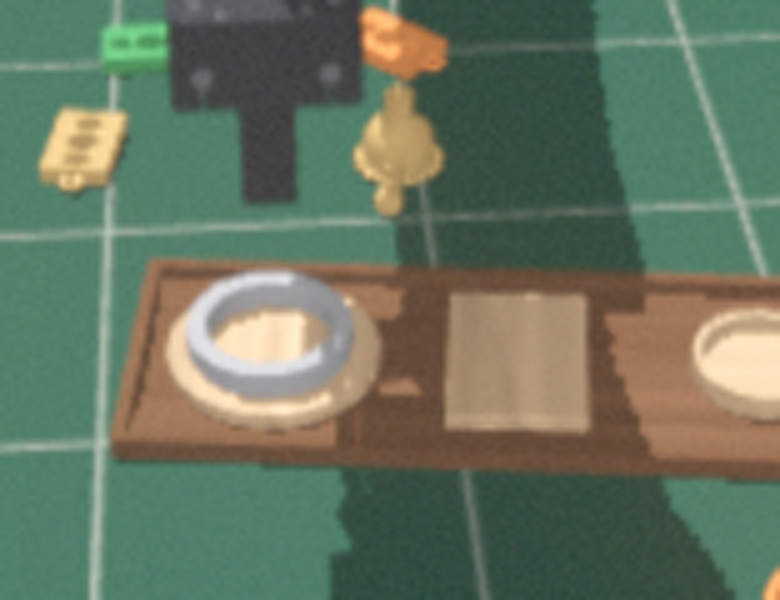

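```bash
python3 - <<'E'
from fit import *
for p in [(.605,-.0768,0),(.600,-.0768,0)]:
    r=render("scene","kada",p,.012)>.5; v,u=np.nonzero(r); print(p,[(u.min()-170)*5,(u.max()+1-170)*5,(v.min()-150)*5,(v.max()+1-150)*5])
E
```

```text
(0.605, -0.0768, 0) [np.int64(190), np.int64(355), np.int64(270), np.int64(400)]
(0.6, -0.0768, 0) [np.int64(190), np.int64(355), np.int64(265), np.int64(390)]
```

Request:
servo_tool(
  motion=[
    [0, -0.6, 0, 0, 0, 0, 0.6],
    [-0.05, -1, 0, 0, 0, 0, 0.6],
    [-0.1, -1, 0, 0, 0, 0, 0.6],
    [-0.1, -1, 0, 0, 0, 0, 0.6],
    [-0.1, -1, 0, 0, 0, 0, 0.6],
    [-0.1, -1, 0, 0, 0, 0, 0.6],
    [-0.1, -1, 0, 0, 0, 0, 0.6],
    [-0.1, -1, 0, 0, 0, 0, 0.6],
    [-0.1, -1, 0, 0, 0, 0, 0.6],
    [-0.1, -1, 0, 0, 0, 0, 0.6],
    [-0.1, -1, 0, 0, 0, 0, 0.6],
    [-0.1, -1, 0, 0, 0, 0, 0.6],
  ],
)

```text
t: 15.8
tcp_pos: [0.5663, 0.2327, 0.0805]
ee_rot: [3.141, 0.016, 0.003]
ft_force: [0.9, -0.3, 0.2]
finger_gap: 0.0527
```

```bash
python3 go.py .574 .3262 .04 0
```

```text
t 15.80 tcp [0.5663 0.2327 0.0805] rot [3.141e+00 1.600e-02 3.000e-03] gap 0.0527 F [ 0.9 -0.3  0.2] q [-0.08  0.7  -0.54  1.69  0.43  0.89 -0.8 ]
 shift (cur axes) [ 0.35 -3.74  1.61] shift (target axes) [ 0.31 -3.74  1.62] turn [0.01 0.12 0.02]
```

Stay at height until settled over the bell.

Request:
servo_tool(
  motion=[
    [0.1, -0.9, 0.1, 0, 0.1, 0, 0.6],
    [0.1, -0.9, 0.1, 0, 0, 0, 0.6],
    [0.1, -0.8, 0.1, 0, 0, 0, 0.6],
    [0, -0.3, 0.1, 0, 0, 0, 0.6],
    [0, 0, 0, 0, 0, 0, 0.6],
    [0, 0, 0, 0, 0, 0, 0.6],
  ],
)

```text
t: 16.4
tcp_pos: [0.5625, 0.3171, 0.0633]
ee_rot: [3.141, 0.013, 0.015]
ft_force: [-0.0, -0.2, -0.6]
finger_gap: 0.0533
```

```bash
python3 go.py .574 .3262 -.01 0;  python3 - <<'E'
from fit import *
P=get_obs()['tcp_pos']; g=get_obs()['finger_gap']/2
print(w2px("scene",[P+[s*(g+e),0,.039] for s in (1,-1) for e in(0,.0175)]).round(1))
im=read_camera("scene"); cv2.imwrite("pics/b1.png",cv2.resize(im[110:230,320:476,::-1],(780,600),interpolation=cv2.INTER_CUBIC))
im=read_camera("top"); cv2.imwrite("pics/b1t.png",cv2.resize(im[130:250,50:206,::-1],(780,600),interpolation=cv2.INTER_CUBIC))
E
```

```text
t 16.40 tcp [0.5625 0.3171 0.0633] rot [3.141 0.013 0.015] gap 0.0533 F [-0.  -0.2 -0.6] q [-0.23  0.77 -0.53  1.61  0.45  0.9  -0.9 ]
 shift (cur axes) [ 0.5  -0.36  2.92] shift (target axes) [ 0.46 -0.36  2.93] turn [0.01 0.1  0.11]
[[408.3 172.1]
 [411.3 176.7]
 [399.8 159. ]
 [397.1 154.9]]
```

View pics/b1.png

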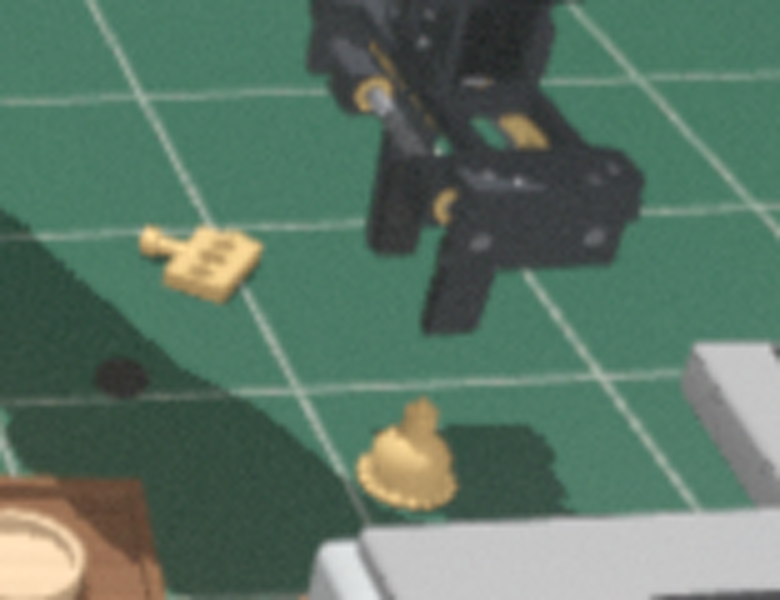

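View pics/b1t.png

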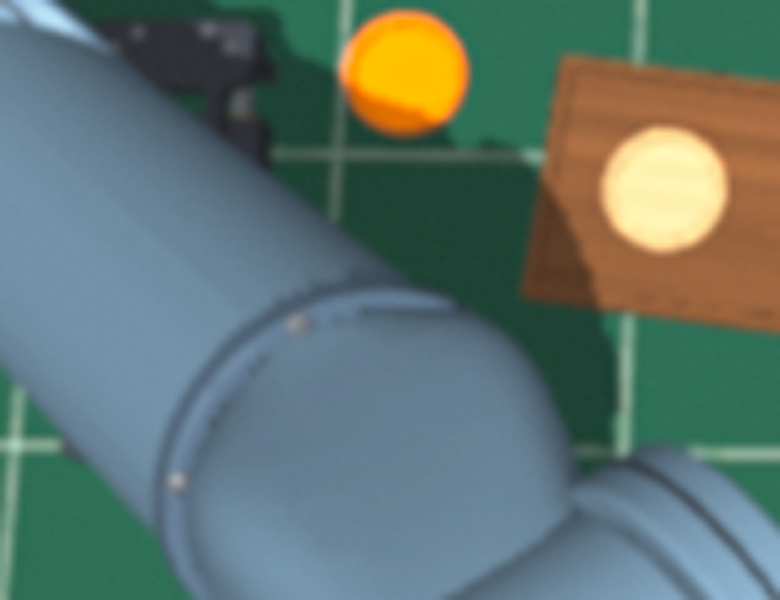

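Request:
servo_tool(
  motion=[
    [0.4, -0.25, 0.2, 0, 0.1, 0.1, 0.6],
    [0.05, -0.05, 0.3, 0, 0, 0, 0.6],
    [0, 0, 0.3, 0, 0, 0, 0.6],
    [0, 0, 0.2, 0, 0, 0, 0.6],
    [0, 0, 0, 0, 0, 0, 0.6],
  ],
)

```text
t: 17.0
tcp_pos: [0.5767, 0.321, 0.0361]
ee_rot: [3.139, -0.003, -0.006]
ft_force: [-0.0, 0.1, -0.4]
finger_gap: 0.0532
```

```bash
python3 go.py .574 .3262 -.01 0
```

```text
t 17.00 tcp [0.5767 0.321  0.0361] rot [ 3.139e+00 -3.000e-03 -6.000e-03] gap 0.0532 F [-0.   0.1 -0.4] q [-0.25  0.81 -0.5   1.59  0.48  0.86 -0.94]
 shift (cur axes) [-0.12 -0.21  1.84] shift (target axes) [-0.11 -0.21  1.84] turn [ 0.02 -0.02 -0.04]
```

Request:
servo_tool(
  motion=[
    [-0.1, -0.2, 0.2, 0, 0, 0, 0.6],
    [0, 0, 0.3, 0, 0, 0, 0.6],
    [0, 0, 0.3, 0, 0, 0, 0.6],
    [0, 0, 0.2, 0, 0, 0, 0.6],
    [0, 0, 0.0, 0, 0, 0, 0.6],
  ],
)

```text
t: 17.5
tcp_pos: [0.5736, 0.3263, 0.0086]
ee_rot: [3.139, -0.002, -0.005]
ft_force: [0.1, 0.3, 0.5]
finger_gap: 0.0529
```

```bash
python3 go.py .574 .3262 -.01 0;  python3 - <<'E'
from fit import *
im=read_camera("scene"); cv2.imwrite("pics/b2.png",cv2.resize(im[130:230,340:470,::-1],(780,600),interpolation=cv2.INTER_CUBIC))
E
```

```text
t 17.50 tcp [0.5736 0.3263 0.0086] rot [ 3.139e+00 -2.000e-03 -5.000e-03] gap 0.0529 F [0.1 0.3 0.5] q [-0.27  0.85 -0.48  1.59  0.5   0.82 -0.96]
 shift (cur axes) [0.01 0.   0.74] shift (target axes) [0.02 0.01 0.74] turn [ 0.02 -0.02 -0.04]
```

View pics/b2.png

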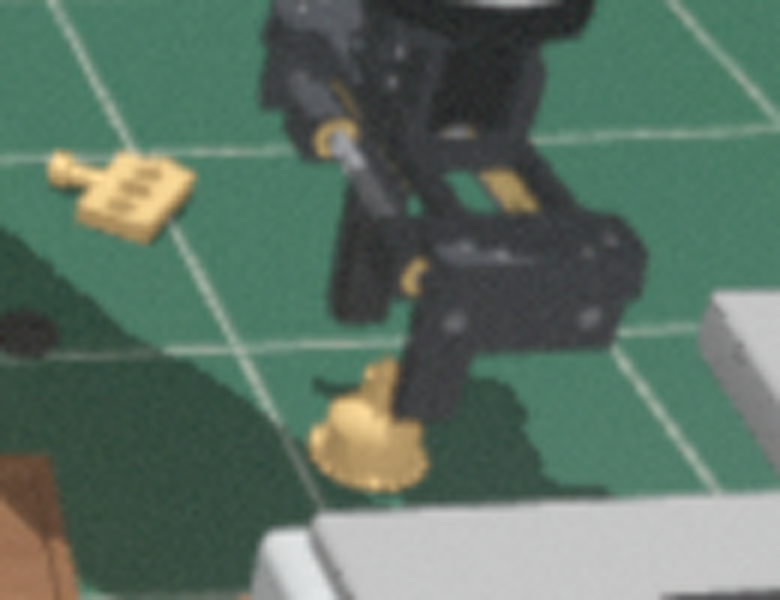

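```bash
python3 - <<'E'
from fit import *
P=get_obs()['tcp_pos']; g=get_obs()['finger_gap']/2
f=lambda X:((w2px("scene",X)-[340,130])*6).round(0).tolist()
for z in(.037,.039): print(f([P+[s*(g+e),y,z] for s,e in((1,.0),(1,.0175),(-1,0),(-1,.0175)) for y in(-.009,.009)]))
print(f([[.574,.326,z] for z in(0,.04,.047)]), f([[.574,.326+s,.0] for s in(-.019,.019)]))
E
```

```text
[[390.0, 399.0], [439.0, 397.0], [407.0, 428.0], [457.0, 426.0], [341.0, 317.0], [388.0, 315.0], [326.0, 292.0], [372.0, 290.0]]
[[391.0, 395.0], [440.0, 393.0], [409.0, 424.0], [458.0, 421.0], [342.0, 313.0], [389.0, 311.0], [327.0, 287.0], [373.0, 285.0]]
[[364.0, 456.0], [385.0, 370.0], [389.0, 355.0]] [[315.0, 458.0], [413.0, 453.0]]
```

Request:
servo_tool(
  motion=[
    [0, 0, 0.3, 0, 0, 0, 0.6],
    [0, 0, 0.25, 0, 0, 0, 0.6],
    [0, 0, 0.05, 0, 0, 0, 0.6],
  ],
  force=15,
)

```text
t: 17.85
tcp_pos: [0.5744, 0.3266, -0.0066]
ee_rot: [3.14, -0.004, -0.006]
ft_force: [-0.2, 0.0, 0.6]
finger_gap: 0.0526
```

Request:
servo_tool(
  motion=[
    [0, 0, 0.05, 0, 0, 0, 0.1],
    [0, 0, 0, 0, 0, 0, 0.1],
    [0, 0, 0, 0, 0, 0, 0.1],
    [0, 0, 0, 0, 0, 0, 0.1],
    [0, 0, 0, 0, 0, 0, 0.1],
    [0, 0, 0, 0, 0, 0, 0.1],
    [0, 0, 0, 0, 0, 0, 0.1],
  ],
)

```text
t: 18.55
tcp_pos: [0.5748, 0.3268, -0.0076]
ee_rot: [3.14, -0.005, -0.006]
ft_force: [0.2, 0.4, 0.2]
finger_gap: 0.0135
```

```bash
python3 go.py .574 .3262 -.01 0;  python3 - <<'E'
from fit import *
im=read_camera("scene"); cv2.imwrite("pics/b3.png",cv2.resize(im[130:230,340:470,::-1],(780,600),interpolation=cv2.INTER_CUBIC))
E
```

```text
t 18.55 tcp [ 0.5748  0.3268 -0.0076] rot [ 3.14  -0.005 -0.006] gap 0.0135 F [0.2 0.4 0.2] q [-0.27  0.87 -0.47  1.59  0.51  0.8  -0.97]
 shift (cur axes) [-0.03  0.02  0.1 ] shift (target axes) [-0.03  0.02  0.1 ] turn [ 0.01 -0.03 -0.04]
```

View pics/b3.png

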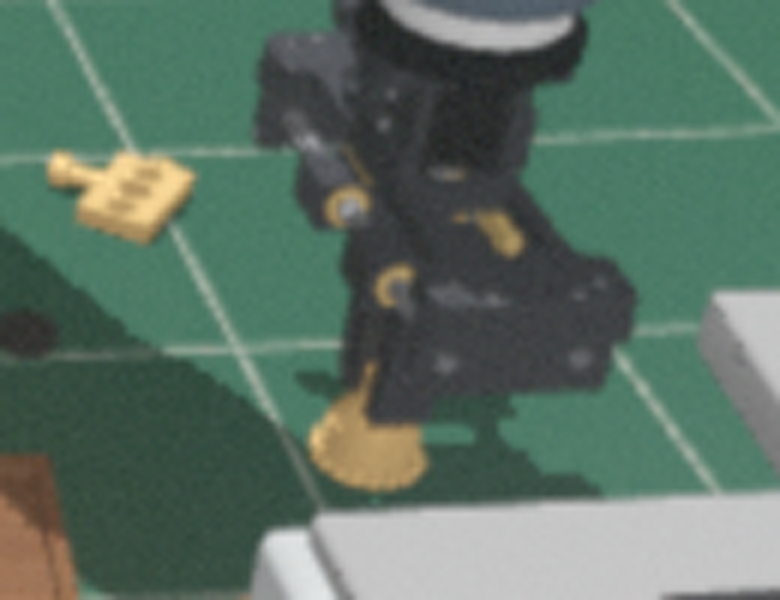

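Request:
servo_tool(
  motion=[
    [0, 0, -0.4, 0, 0, 0, 0.1],
    [0, 0, -0.8, 0, 0, 0, 0.1],
    [0, 0, -0.8, 0, 0, 0, 0.1],
    [0, 0.2, -0.4, 0, 0, 0, 0.1],
    [0.2, 0.7, 0, 0, 0, 0, 0.1],
    [0.3, 0.9, 0, 0, 0, 0, 0.1],
    [0.3, 0.9, 0, 0, 0, 0, 0.1],
    [0.3, 0.9, 0, 0, 0, 0, 0.1],
    [0.3, 0.9, 0, 0, 0, 0, 0.1],
    [0.3, 0.9, 0, 0, 0, 0, 0.1],
    [0.2, 0.7, 0, 0, 0, 0, 0.1],
    [0, 0.3, 0, 0, 0, 0, 0.1],
  ],
)

```text
t: 19.8
tcp_pos: [0.6218, 0.1469, 0.0521]
ee_rot: [3.132, 0.001, -0.009]
ft_force: [-0.2, -0.6, -1.1]
finger_gap: 0.0138
```

```bash
python3 go.py .6307 .133 .0004 0
```

```text
t 19.80 tcp [0.6218 0.1469 0.0521] rot [ 3.132e+00  1.000e-03 -9.000e-03] gap 0.0138 F [-0.2 -0.6 -1.1] q [ 0.04  0.76 -0.51  1.64  0.47  0.87 -0.67]
 shift (cur axes) [0.36 0.53 2.07] shift (target axes) [0.36 0.56 2.07] turn [ 0.07  0.   -0.07]
```

Request:
servo_tool(
  motion=[
    [0.2, 0.2, 0, 0.05, 0, 0, 0.1],
    [0.05, 0.1, 0.2, 0, 0, 0, 0.1],
    [0, 0, 0.3, 0, 0, 0, 0.1],
    [0, 0, 0, 0, 0, 0, 0.1],
  ],
)

```text
t: 20.2
tcp_pos: [0.6271, 0.137, 0.0373]
ee_rot: [3.139, 0.003, -0.011]
ft_force: [-0.5, -0.3, -1.6]
finger_gap: 0.0131
```

```bash
python3 go.py .6307 .133 .0004 0
```

```text
t 20.20 tcp [0.6271 0.137  0.0373] rot [ 3.139e+00  3.000e-03 -1.100e-02] gap 0.0131 F [-0.5 -0.3 -1.6] q [ 0.05  0.79 -0.5   1.64  0.48  0.85 -0.66]
 shift (cur axes) [0.15 0.15 1.48] shift (target axes) [0.14 0.16 1.48] turn [ 0.02  0.02 -0.08]
```

Request:
servo_tool(
  motion=[
    [0.14, 0.14, 0.1, 0, 0, 0, 0.1],
    [0, 0, 0.2, 0, 0, 0, 0.1],
    [0, 0, 0.2, 0, 0, 0, 0.1],
    [0, 0, 0, 0, 0, 0, 0.1],
  ],
)

```text
t: 20.6
tcp_pos: [0.6299, 0.1363, 0.0234]
ee_rot: [3.14, 0.003, -0.007]
ft_force: [-0.5, 0.3, -0.5]
finger_gap: 0.0133
```

```bash
python3 go.py .6307 .133 .0004 0;  python3 - <<'E'
from fit import *
P=get_obs()['tcp_pos']
f=lambda X:((w2px("scene",X)-[270,160])*6).round(0).tolist()
print('bell expected u,v skirt L/R',f([P+[0,s,.0076] for s in(-.019,.019)]),'cup rim L/R',f([[.6308,.1314+s,.016] for s in(-.03,.03)]))
im=read_camera("scene"); cv2.imwrite("pics/b4.png",cv2.resize(im[160:260,270:400,::-1],(780,600),interpolation=cv2.INTER_CUBIC))
E
```

```text
t 20.60 tcp [0.6299 0.1363 0.0234] rot [ 3.14e+00  3.00e-03 -7.00e-03] gap 0.0133 F [-0.5  0.3 -0.5] q [ 0.05  0.81 -0.49  1.63  0.49  0.83 -0.65]
 shift (cur axes) [0.04 0.13 0.92] shift (target axes) [0.03 0.13 0.92] turn [ 0.01  0.02 -0.05]
bell expected u,v skirt L/R [[277.0, 328.0], [383.0, 323.0]] cup rim L/R [[229.0, 365.0], [396.0, 357.0]]
```

View pics/b4.png

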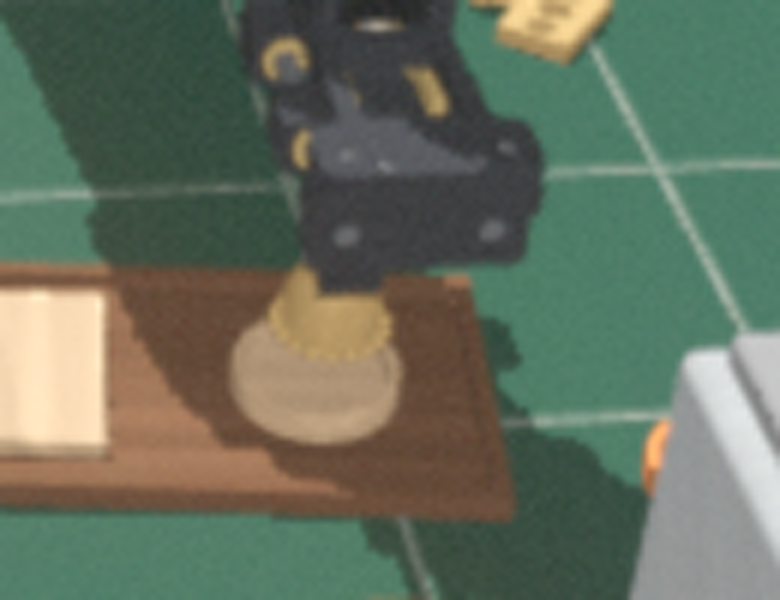

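Request:
servo_tool(
  motion=[
    [0.03, 0.15, 0.1, 0, 0, 0, 0.1],
    [0, 0, 0.15, 0, 0, 0, 0.1],
    [0, 0, 0.15, 0, 0, 0, 0.1],
    [0, 0, 0, 0, 0, 0, 0.1],
  ],
)

```text
t: 21.05
tcp_pos: [0.631, 0.1325, 0.0133]
ee_rot: [3.141, 0.002, -0.007]
ft_force: [-0.2, 0.3, -1.0]
finger_gap: 0.0132
```

```bash
python3 go.py .6307 .1325 .0004 0
```

```text
t 21.05 tcp [0.631  0.1325 0.0133] rot [ 3.141e+00  2.000e-03 -7.000e-03] gap 0.0132 F [-0.2  0.3 -1. ] q [ 0.05  0.83 -0.49  1.63  0.49  0.81 -0.65]
 shift (cur axes) [-0.01  0.    0.52] shift (target axes) [-0.01  0.    0.52] turn [ 0.01  0.02 -0.05]
```

Request:
servo_tool(
  motion=[
    [0, 0, 0.15, 0, 0, 0, 0.1],
    [0, 0, 0.15, 0, 0, 0, 0.1],
    [0, 0, 0.1, 0, 0, 0, 0.1],
    [0, 0, 0.0, 0, 0, 0, 0.1],
  ],
)

```text
t: 21.45
tcp_pos: [0.631, 0.1326, 0.0024]
ee_rot: [3.141, 0.002, -0.007]
ft_force: [0.6, 0.4, -1.2]
finger_gap: 0.0133
```

```bash
python3 go.py .6307 .1325 .0004 0;  python3 - <<'E'
from fit import *
im=read_camera("scene"); cv2.imwrite("pics/b5.png",cv2.resize(im[160:260,270:400,::-1],(780,600),interpolation=cv2.INTER_CUBIC))
E
```

```text
t 21.45 tcp [0.631  0.1326 0.0024] rot [ 3.141e+00  2.000e-03 -7.000e-03] gap 0.0133 F [ 0.6  0.4 -1.2] q [ 0.05  0.84 -0.48  1.63  0.5   0.79 -0.66]
 shift (cur axes) [-0.01  0.01  0.08] shift (target axes) [-0.01  0.01  0.08] turn [ 0.01  0.02 -0.05]
```

View pics/b5.png

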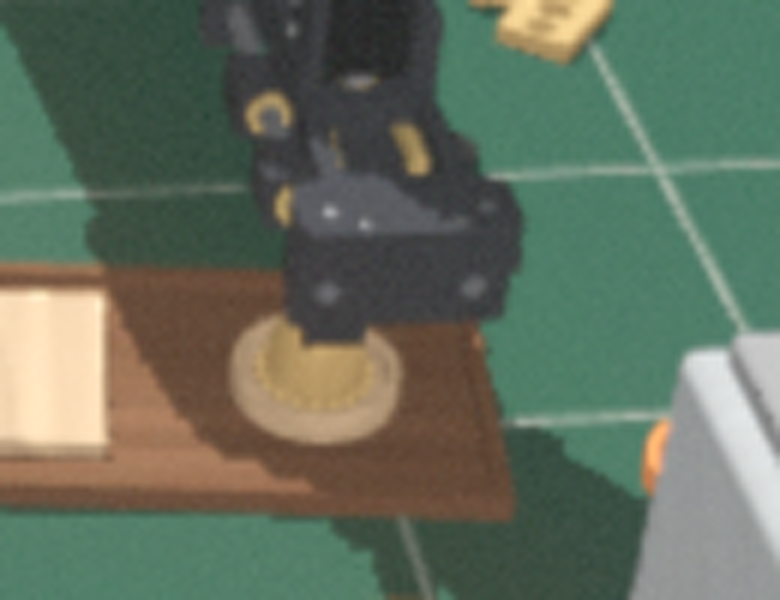

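Request:
servo_tool(
  motion=[
    [0, 0, 0.06, 0, 0, 0, 0.1],
    [0, 0, 0.05, 0, 0, 0, 0.1],
  ],
)

```text
t: 21.7
tcp_pos: [0.6313, 0.1329, 0.0002]
ee_rot: [3.141, 0.002, -0.007]
ft_force: [-4.4, -2.1, 11.4]
finger_gap: 0.0135
```

Seated (12 N up). Release and rise straight up.

Request:
servo_tool(
  motion=[
    [0, 0, -0.04, 0, 0, 0, 0.1],
    [0, 0, 0, 0, 0, 0, 0.5],
    [0, 0, 0, 0, 0, 0, 0.5],
    [0, 0, 0, 0, 0, 0, 0.5],
    [0, 0, 0, 0, 0, 0, 0.5],
    [0, 0, -0.2, 0, 0, 0, 0.5],
    [0, 0, -0.7, 0, 0, 0, 0.5],
    [0, 0, -1, 0, 0, 0, 0.5],
    [0, 0, -1, 0, 0, 0, 0.5],
    [0, 0, -0.8, 0, 0, 0, 0.5],
  ],
)

```text
t: 22.7
tcp_pos: [0.6301, 0.1329, 0.0983]
ee_rot: [3.14, 0.005, -0.006]
ft_force: [0.3, -0.7, -0.1]
finger_gap: 0.0438
```

```bash
python3 go.py .434 -.1625 .03 -1.74;  python3 - <<'E'
from fit import *
im=read_camera("scene"); cv2.imwrite("pics/b6.png",cv2.resize(im[160:260,270:400,::-1],(780,600),interpolation=cv2.INTER_CUBIC))
E
```

```text
t 22.70 tcp [0.6301 0.1329 0.0983] rot [ 3.14   0.005 -0.006] gap 0.0438 F [ 0.3 -0.7 -0.1] q [ 0.09  0.72 -0.54  1.6   0.43  0.95 -0.61]
 shift (cur axes) [-7.76 11.86  2.78] shift (target axes) [12.97  5.74  2.73] turn [ 0.04  0.02 12.42]
```

View pics/b6.png

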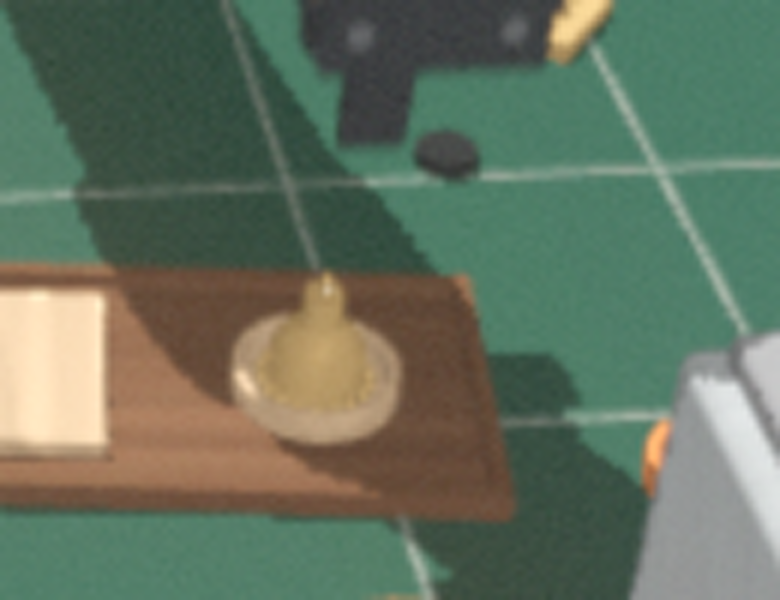

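Request:
servo_tool(
  motion=[
    [-0.5, 0.75, 0, 0, 0, -1, 0.5],
    [-0.6, 0.65, 0, 0, 0, -1, 0.5],
    [-0.7, 0.6, 0, 0, 0, -1, 0.5],
    [-0.75, 0.5, 0, 0, 0, -1, 0.5],
    [-0.8, 0.4, 0, 0, 0, -1, 0.5],
    [-0.85, 0.25, 0, 0, 0, -1, 0.5],
    [-0.9, 0.15, 0, 0, 0, -1, 0.5],
    [-0.9, 0, 0, 0, 0, -1, 0.5],
    [-0.9, -0.1, 0, 0, 0, -1, 0.5],
    [-0.9, -0.3, 0, 0, 0, -0.5, 0.5],
    [-0.9, -0.35, 0, 0, 0, 0, 0.5],
    [-0.9, -0.35, 0, 0, 0, 0, 0.5],
  ],
)

```text
t: 23.95
tcp_pos: [0.4864, -0.1027, 0.114]
ee_rot: [3.122, -0.002, 1.384]
ft_force: [1.0, -1.3, 0.1]
finger_gap: 0.0439
```

```bash
python3 go.py .434 -.1625 .03 1.40
```

```text
t 23.95 tcp [ 0.4864 -0.1027  0.114 ] rot [ 3.122e+00 -2.000e-03  1.384e+00] gap 0.0439 F [ 1.  -1.3  0.1] q [ 0.84  0.58 -0.93  1.99  0.62  0.86  0.96]
 shift (cur axes) [-2.75 -1.68  3.32] shift (target axes) [-2.71 -1.66  3.36] turn [ 0.14 -0.01 -0.12]
```

Request:
servo_tool(
  motion=[
    [-0.6, -0.45, 0.2, 0.1, 0, -0.1, 0.5],
    [-0.7, -0.45, 0.3, 0, 0, 0, 0.5],
    [-0.6, -0.4, 0.3, 0, 0, 0, 0.5],
    [-0.3, -0.2, 0.3, 0, 0, 0, 0.5],
    [0, 0, 0.2, 0, 0, 0, 0.5],
    [0, 0, 0, 0, 0, 0, 0.5],
    [0, 0, 0, 0, 0, 0, 0.5],
  ],
)

```text
t: 24.65
tcp_pos: [0.4393, -0.1562, 0.0838]
ee_rot: [3.131, 0.004, 1.393]
ft_force: [0.4, -0.3, -0.3]
finger_gap: 0.0441
```

```bash
python3 go.py .434 -.1625 .03 1.40;python3 - <<'E'
from fit import *
im={c:read_camera(c) for c in("top","scene")}
try: print(fit(im,"pendant",(.434,-.1625,-.17),0,("scene",)))
except Exception as e: print(e)
P=get_obs()['tcp_pos']; g=get_obs()['finger_gap']/2
print(((w2px("scene",[P+[0,s*(g+e),.039] for s in(1,-1) for e in(0,.0175)])-[130,110])*6).round(0).tolist())
cv2.imwrite("pics/p1.png",cv2.resize(im['scene'][110:210,130:260,::-1],(780,600),interpolation=cv2.INTER_CUBIC))
cv2.imwrite("pics/p1t.png",cv2.resize(im['top'][190:290,240:370,::-1],(780,600),interpolation=cv2.INTER_CUBIC))
E
```

```text
t 24.65 tcp [ 0.4393 -0.1562  0.0838] rot [3.131 0.004 1.393] gap 0.0441 F [ 0.4 -0.3 -0.3] q [ 0.96  0.58 -0.9   2.07  0.67  0.78  1.04]
 shift (cur axes) [-0.28 -0.19  2.15] shift (target axes) [-0.28 -0.17  2.15] turn [ 0.08  0.03 -0.05]
(array([ 0.43379462, -0.16426186, -0.17708748]), np.float64(0.6001152992248535), {'scene': np.float32(211.0)})
[[393.0, 163.0], [438.0, 161.0], [277.0, 167.0], [231.0, 169.0]]
```

View pics/p1.png

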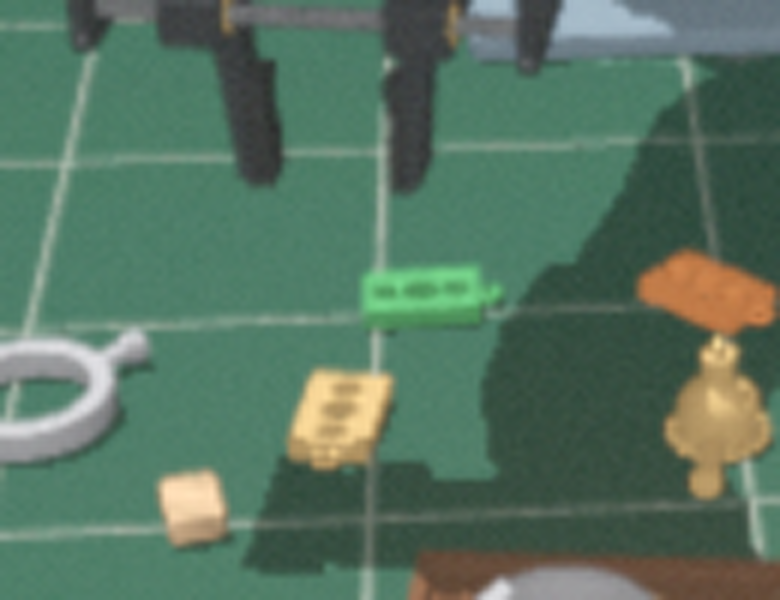

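View pics/p1t.png

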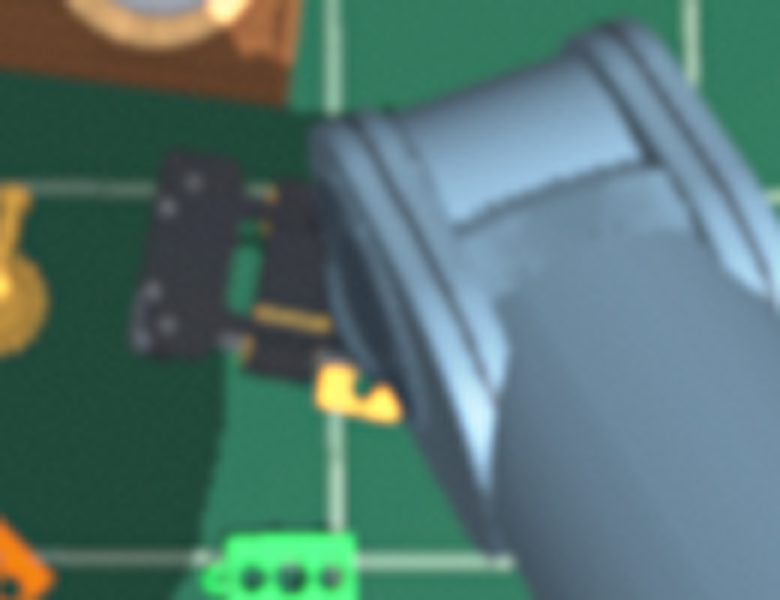

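Request:
servo_tool(
  motion=[
    [-0.27, -0.18, 0.4, 0.05, 0, 0, 0.5],
    [0, 0, 0.7, 0, 0, 0, 0.5],
    [0, 0, 0.7, 0, 0, 0, 0.5],
    [0, 0, 0.6, 0, 0, 0, 0.5],
    [0, 0, 0.4, 0, 0, 0, 0.5],
    [0, 0, 0, 0, 0, 0, 0.5],
  ],
)

```text
t: 25.35
tcp_pos: [0.4343, -0.163, 0.0097]
ee_rot: [3.138, 0.005, 1.396]
ft_force: [-0.4, -0.1, -0.3]
finger_gap: 0.0439
```

```bash
python3 go.py .434 -.163 -.034 1.395;python3 - <<'E'
from fit import *
im={c:read_camera(c) for c in("scene",)}
P=get_obs()['tcp_pos']; g=get_obs()['finger_gap']/2
print(((w2px("scene",[P+[0,s*(g+e),.039] for s in(1,-1) for e in(0,.0175)])-[130,110])*6).round(0).tolist())
cv2.imwrite("pics/p2.png",cv2.resize(im['scene'][110:210,130:260,::-1],(780,600),interpolation=cv2.INTER_CUBIC))
E
```

```text
t 25.35 tcp [ 0.4343 -0.163   0.0097] rot [3.138 0.005 1.396] gap 0.0439 F [-0.4 -0.1 -0.3] q [ 0.87  0.7  -0.76  2.1   0.82  0.66  0.93]
 shift (cur axes) [ 0.01 -0.02  1.75] shift (target axes) [-0.   -0.01  1.75] turn [0.03 0.03 0.  ]
[[387.0, 320.0], [431.0, 318.0], [277.0, 324.0], [232.0, 326.0]]
```

View pics/p2.png

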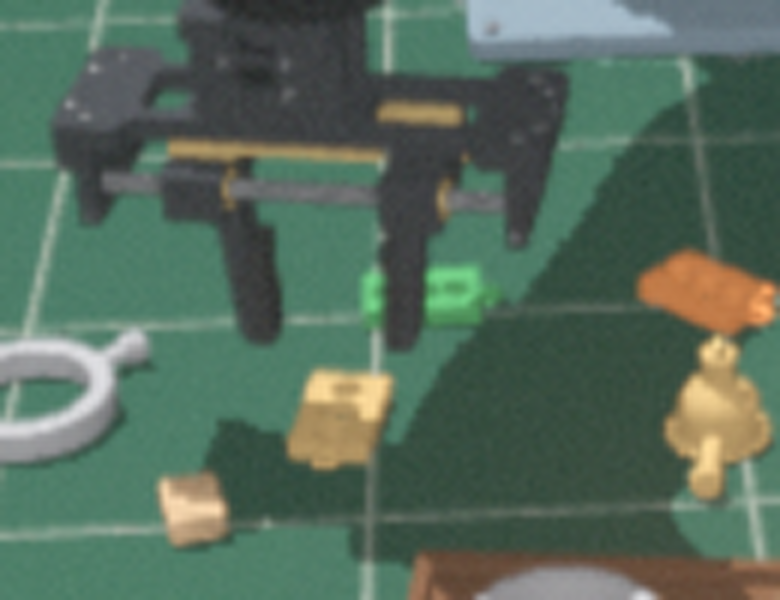

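Request:
servo_tool(
  motion=[
    [0, 0, 0.3, 0.03, 0.03, 0, 0.5],
    [0, 0, 0.5, 0, 0, 0, 0.5],
    [0, 0, 0.4, 0, 0, 0, 0.5],
    [0, 0, 0.2, 0, 0, 0, 0.5],
    [0, 0, 0, 0, 0, 0, 0.5],
  ],
  force=15,
)

```text
t: 25.9
tcp_pos: [0.4358, -0.1637, -0.0266]
ee_rot: [3.139, 0.001, 1.395]
ft_force: [-0.4, -0.6, -0.2]
finger_gap: 0.0436
```

```bash
python3 go.py .434 -.163 -.031 1.395
```

```text
t 25.90 tcp [ 0.4358 -0.1637 -0.0266] rot [3.139e+00 1.000e-03 1.395e+00] gap 0.0436 F [-0.4 -0.6 -0.2] q [ 0.82  0.77 -0.69  2.1   0.9   0.6   0.87]
 shift (cur axes) [ 0.01 -0.08  0.18] shift (target axes) [ 0.01 -0.08  0.18] turn [0.02 0.01 0.  ]
```

Request:
servo_tool(
  motion=[
    [0, -0.06, 0.12, 0, 0, 0, 0.5],
    [0, 0, 0.08, 0, 0, 0, 0.5],
  ],
)

```text
t: 26.1
tcp_pos: [0.4344, -0.1633, -0.0318]
ee_rot: [3.139, 0.001, 1.395]
ft_force: [-0.5, -0.1, -0.2]
finger_gap: 0.0439
```

```bash
python3 - <<'E'
from fit import *
im={c:read_camera(c) for c in("scene",)}
cv2.imwrite("pics/p3.png",cv2.resize(im['scene'][110:210,130:260,::-1],(780,600),interpolation=cv2.INTER_CUBIC))
E
```

```text
(no output)
```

View pics/p3.png

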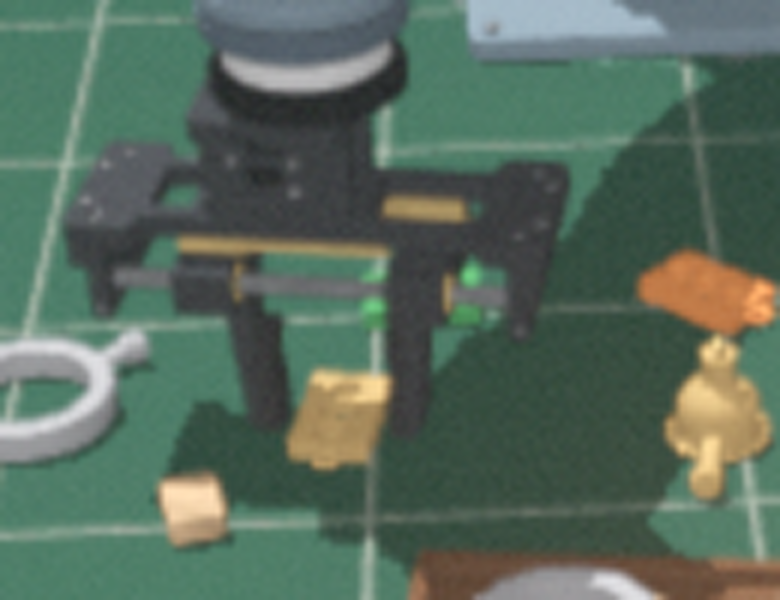

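Request:
servo_tool(
  motion=[
    [0, 0, 0, 0, 0, 0, 0.3],
    [0, 0, 0, 0, 0, 0, 0.3],
    [0, 0, 0, 0, 0, 0, 0.3],
    [0, 0, 0, 0, 0, 0, 0.3],
  ],
  force=15,
)

```text
t: 26.55
tcp_pos: [0.4349, -0.1635, -0.0314]
ee_rot: [3.138, 0.001, 1.395]
ft_force: [-1.0, 0.2, -0.5]
finger_gap: 0.0318
```

```bash
python3 go.py .434 -.163 -.031 1.395;python3 - <<'E'
from fit import *
im={c:read_camera(c) for c in("scene",)}
cv2.imwrite("pics/p4.png",cv2.resize(im['scene'][110:210,130:260,::-1],(780,600),interpolation=cv2.INTER_CUBIC))
E
```

```text
t 26.55 tcp [ 0.4349 -0.1635 -0.0314] rot [3.138e+00 1.000e-03 1.395e+00] gap 0.0318 F [-1.   0.2 -0.5] q [ 0.81  0.77 -0.68  2.1   0.92  0.59  0.86]
 shift (cur axes) [ 0.01 -0.04 -0.02] shift (target axes) [ 0.01 -0.04 -0.02] turn [0.02 0.01 0.  ]
```

View pics/p4.png

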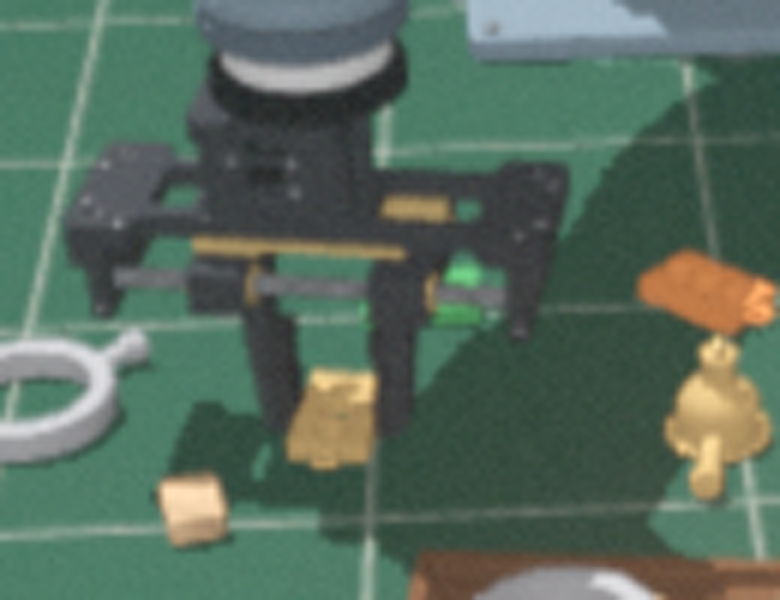

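Request:
servo_tool(
  motion=[
    [0, 0, -0.4, 0, 0, 0, 0.3],
    [0, 0, -0.8, 0, 0, 0, 0.3],
    [0, 0, -0.9, 0, 0, 0, 0.3],
    [0, 0, -0.9, 0, 0, -0.1, 0.3],
    [0.3, 0.2, -0.4, 0, 0, -0.1, 0.3],
    [0.7, 0.5, 0, 0, 0, -0.1, 0.3],
    [0.8, 0.6, 0, 0, 0, 0, 0.3],
    [0.8, 0.6, 0, 0, 0, 0, 0.3],
    [0.8, 0.6, 0, 0, 0, 0, 0.3],
    [0.8, 0.6, 0, 0, 0, 0, 0.3],
    [0.8, 0.6, 0, 0, 0, 0, 0.3],
    [0.8, 0.6, 0, 0, 0, 0, 0.3],
  ],
)

```text
t: 27.8
tcp_pos: [0.5641, -0.0289, 0.0598]
ee_rot: [3.14, 0.002, 1.437]
ft_force: [0.9, -0.3, -0.7]
finger_gap: 0.0318
```

```bash
python3 go.py .619 .0278 .02 1.447
```

```text
t 27.80 tcp [ 0.5641 -0.0289  0.0598] rot [3.140e+00 2.000e-03 1.437e+00] gap 0.0318 F [ 0.9 -0.3 -0.7] q [ 0.57  0.76 -0.83  1.83  0.72  0.89  0.83]
 shift (cur axes) [2.54 1.87 1.59] shift (target axes) [2.52 1.9  1.59] turn [ 0.01  0.02 -0.07]
```

Request:
servo_tool(
  motion=[
    [0.7, 0.5, 0, 0, 0, -0.07, 0.3],
    [0.6, 0.45, 0, 0, 0, 0, 0.3],
    [0.4, 0.3, 0, 0, 0, 0, 0.3],
    [0.1, 0.1, 0, 0, 0, 0, 0.3],
    [0, 0, 0, 0, 0, 0, 0.3],
  ],
)

```text
t: 28.3
tcp_pos: [0.6063, 0.0203, 0.0599]
ee_rot: [3.14, -0.002, 1.453]
ft_force: [-0.6, -0.5, 0.0]
finger_gap: 0.0314
```

```bash
python3 go.py .619 .0278 .02 1.447
```

```text
t 28.30 tcp [0.6063 0.0203 0.0599] rot [ 3.140e+00 -2.000e-03  1.453e+00] gap 0.0314 F [-0.6 -0.5  0. ] q [ 0.46  0.81 -0.83  1.72  0.72  0.94  0.79]
 shift (cur axes) [0.36 0.47 1.6 ] shift (target axes) [0.36 0.47 1.6 ] turn [ 0.01 -0.01  0.04]
```

Request:
servo_tool(
  motion=[
    [0.32, 0.43, 0.1, 0, 0, 0, 0.3],
    [0, 0, 0.4, 0, 0, 0, 0.3],
    [0, 0, 0.4, 0, 0, 0, 0.3],
    [0, 0, 0.3, 0, 0, 0, 0.3],
    [0, 0, 0, 0, 0, 0, 0.3],
  ],
)

```text
t: 28.8
tcp_pos: [0.6145, 0.0221, 0.0263]
ee_rot: [-3.139, 0.003, 1.45]
ft_force: [0.4, -0.7, -1.1]
finger_gap: 0.0318
```

```bash
python3 go.py .619 .0278 -.0194 1.447;python3 - <<'E'
from fit import *
im={c:read_camera(c) for c in("scene",)}
cv2.imwrite("pics/p5.png",cv2.resize(im['scene'][160:260,210:340,::-1],(780,600),interpolation=cv2.INTER_CUBIC))
E
```

```text
t 28.80 tcp [0.6145 0.0221 0.0263] rot [-3.139e+00  3.000e-03  1.450e+00] gap 0.0318 F [ 0.4 -0.7 -1.1] q [ 0.43  0.87 -0.79  1.7   0.76  0.91  0.77]
 shift (cur axes) [0.25 0.16 1.83] shift (target axes) [0.25 0.15 1.83] turn [-0.02  0.02  0.02]
```

View pics/p5.png

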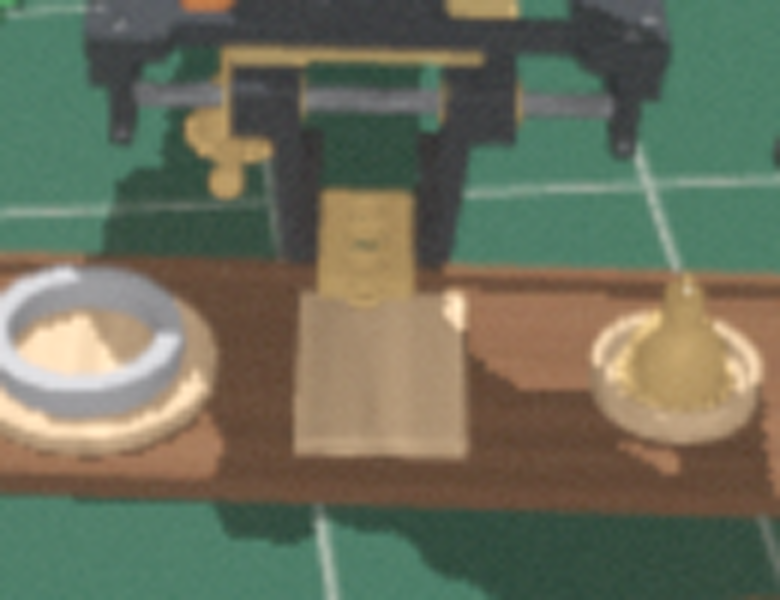

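```bash
python3 - <<'E'
from fit import *
for z in(.03,.05,.06,.07,.08,.09): print(z,w2px("scene",[[.4349+.087*.175,-.1635+.087*.985,z],[.4349+.0935*.175,-.1635+.0935*.985,z],[.4349-.09*.175,-.1635-.09*.985,z]]).round(1).tolist())
print("obs R (216.7,165.8), L (147,161.5)")
E
```

```text
0.03 [[221.4, 172.5], [224.1, 172.7], [149.4, 168.5]]
0.05 [[221.1, 165.5], [223.8, 165.6], [148.4, 161.5]]
0.06 [[221.0, 161.9], [223.7, 162.1], [147.8, 158.0]]
0.07 [[220.8, 158.3], [223.5, 158.4], [147.3, 154.4]]
0.08 [[220.7, 154.6], [223.4, 154.8], [146.8, 150.8]]
0.09 [[220.5, 150.9], [223.3, 151.1], [146.2, 147.1]]
obs R (216.7,165.8), L (147,161.5)
```

Request:
servo_tool(
  motion=[
    [0.22, 0.15, 0.1, 0, 0, 0, 0.3],
    [0, 0, 0.4, 0, 0, 0, 0.3],
    [0, 0, 0.4, 0, 0, 0, 0.3],
    [0, 0, 0.2, 0, 0, 0, 0.3],
    [0, 0, 0, 0, 0, 0, 0.3],
  ],
)

```text
t: 29.35
tcp_pos: [0.6195, 0.0273, -0.0029]
ee_rot: [-3.14, 0.003, 1.449]
ft_force: [0.0, -0.8, -0.0]
finger_gap: 0.032
```

```bash
python3 go.py .619 .0278 -.0194 1.447;python3 - <<'E'
from fit import *
im={c:read_camera(c) for c in("scene",)}
cv2.imwrite("pics/p6.png",cv2.resize(im['scene'][160:260,210:340,::-1],(780,600),interpolation=cv2.INTER_CUBIC))
E
```

```text
t 29.35 tcp [ 0.6195  0.0273 -0.0029] rot [-3.140e+00  3.000e-03  1.449e+00] gap 0.0320 F [ 0.  -0.8 -0. ] q [ 0.4   0.91 -0.76  1.69  0.79  0.87  0.74]
 shift (cur axes) [ 0.02 -0.02  0.66] shift (target axes) [ 0.02 -0.02  0.66] turn [-0.01  0.02  0.02]
```

View pics/p6.png

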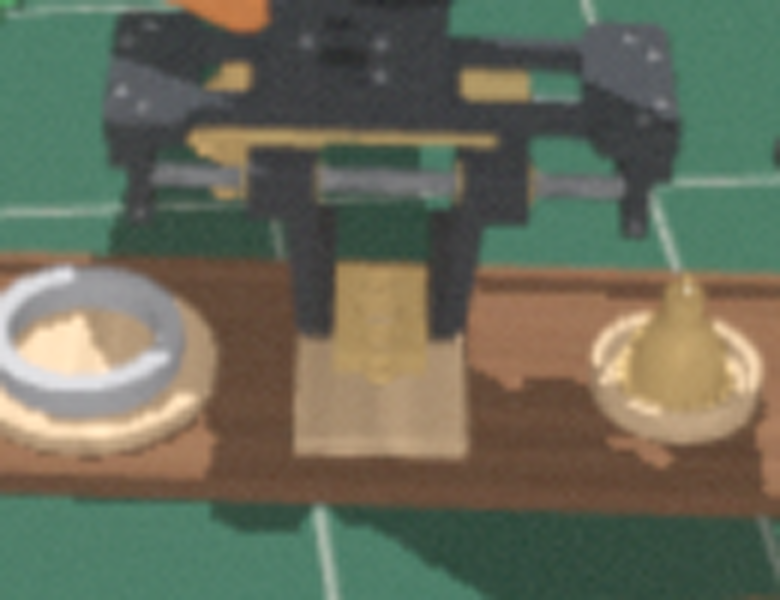

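Request:
servo_tool(
  motion=[
    [0.02, -0.02, 0.2, 0, 0, 0, 0.3],
    [0, 0, 0.15, 0, 0, 0, 0.3],
    [0, 0, 0.15, 0, 0, 0, 0.3],
    [0, 0, 0.05, 0, 0, 0, 0.3],
    [0, 0, 0, 0, 0, 0, 0.3],
  ],
)

```text
t: 29.9
tcp_pos: [0.6196, 0.028, -0.0169]
ee_rot: [-3.141, 0.002, 1.449]
ft_force: [-0.5, 0.2, 0.0]
finger_gap: 0.0315
```

```bash
python3 go.py .619 .0278 -.0194 1.447;python3 - <<'E'
from fit import *
im={c:read_camera(c) for c in("scene",)}
cv2.imwrite("pics/p7.png",cv2.resize(im['scene'][160:260,210:340,::-1],(780,600),interpolation=cv2.INTER_CUBIC))
E
```

```text
t 29.90 tcp [ 0.6196  0.028  -0.0169] rot [-3.141e+00  2.000e-03  1.449e+00] gap 0.0315 F [-0.5  0.2  0. ] q [ 0.39  0.93 -0.75  1.69  0.81  0.85  0.73]
 shift (cur axes) [-0.01 -0.02  0.1 ] shift (target axes) [-0.01 -0.02  0.1 ] turn [-0.    0.02  0.02]
```

View pics/p7.png

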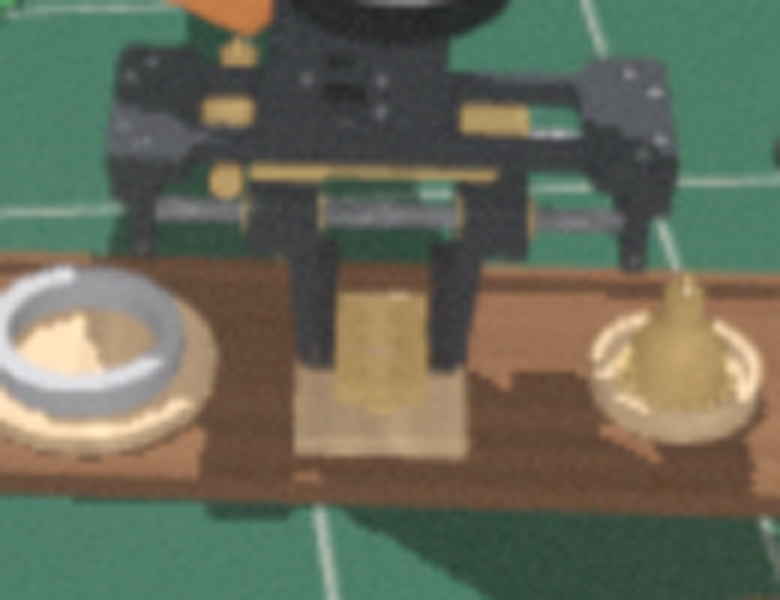

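```bash
python3 - <<'E'
from fit import *
import fit as F
F.M['pb']=[box(.05,.032,0,.009)]
for n,p,z in(("pb",(.6178,.028,-.123),.012),("pb",(.6178,.028,-.123),.0145),("pb",(.6078,.028,-.123),.0145),("tablet",(.6183,.0271,-.125),.004)):
    r=render("scene",n,p,z)>.5; v,u=np.nonzero(r); print(n,p,z,[(u.min()-210)*6,(u.max()+1-210)*6,(v.min()-160)*6,(v.max()+1-160)*6])
E
```

```text
pb (0.6178, 0.028, -0.123) 0.012 [np.int64(336), np.int64(426), np.int64(300), np.int64(408)]
pb (0.6178, 0.028, -0.123) 0.0145 [np.int64(336), np.int64(432), np.int64(294), np.int64(402)]
pb (0.6078, 0.028, -0.123) 0.0145 [np.int64(336), np.int64(426), np.int64(276), np.int64(384)]
tablet (0.6183, 0.0271, -0.125) 0.004 [np.int64(294), np.int64(468), np.int64(288), np.int64(444)]
```

Matches expectation. Seat gently.

Request:
servo_tool(
  motion=[
    [0, 0, 0.07, 0, 0, 0, 0.3],
    [0, 0, 0.06, 0, 0, 0, 0.3],
  ],
)

```text
t: 30.15
tcp_pos: [0.62, 0.028, -0.0197]
ee_rot: [3.141, 0.002, 1.449]
ft_force: [-4.8, -1.3, 14.6]
finger_gap: 0.0318
```

Request:
servo_tool(
  motion=[
    [0, 0, -0.04, 0, 0, 0, 0.3],
    [0, 0, 0, 0, 0, 0, 0.5],
    [0, 0, 0, 0, 0, 0, 0.5],
    [0, 0, 0, 0, 0, 0, 0.5],
    [0, 0, -0.2, 0, 0, 0, 0.5],
    [0, 0, -0.6, 0, 0, 0, 0.5],
    [0, 0, -1, 0, 0, 0, 0.5],
    [0, 0, -1, 0, 0, 0, 0.5],
    [0, 0, -1, 0, 0, 0, 0.5],
    [0, 0, -1, 0, 0, 0, 0.5],
  ],
)

```text
t: 31.15
tcp_pos: [0.6181, 0.0286, 0.107]
ee_rot: [-3.138, 0.003, 1.451]
ft_force: [-0.2, 0.3, -0.5]
finger_gap: 0.0441
```

Request:
servo_tool(
  motion=[
    [-0.5, -0.5, -0.5, 0, 0, 0, 0.5],
    [-0.8, -0.8, 0, 0, 0, 0, 0.5],
    [-0.8, -0.6, 0, 0, 0, 0, 0.5],
    [-0.9, -0.3, 0, 0, 0, 0, 0.5],
    [-0.9, 0, 0, 0, 0, 0, 0.5],
    [-1, 0, 0, 0, 0, 0, 0.5],
    [-1, 0, 0, 0, 0, 0, 0.5],
    [-1, 0, 0, 0, 0, 0, 0.5],
    [-1, 0, 0, 0, 0, 0, 0.5],
    [-0.7, 0, 0, 0, 0, 0, 0.5],
    [0, 0, 0, 0, 0, 0, 0.5],
  ],
)

```text
t: 32.25
tcp_pos: [0.5402, -0.1827, 0.139]
ee_rot: [3.125, 0.004, 1.457]
ft_force: [0.2, -0.6, -0.3]
finger_gap: 0.0441
```

```bash
python3 - <<'E'
from fit import *
import fit as F
F.M['pb']=F.M['pendant']
im={c:read_camera(c) for c in("top","scene")}
for n,p,s in(("kada",(.6046,-.0765,0),1),("bell",(.631,.133,0),1),("pendant",(.618,.028,-.123),0)):
    pass
cv2.imwrite("pics/e.png",np.hstack([cv2.resize(im['top'][130:220,145:305,::-1],(640,360))]))
cv2.imwrite("pics/e2.png",cv2.resize(im['scene'][160:260,180:370,::-1],(760,400),interpolation=cv2.INTER_CUBIC))
cv2.imwrite("pics/e3.png",im['top'][:,:,::-1])
print(get_obs()['t'],get_obs()['tcp_pos'],get_obs()['joints'])
E
```

```text
32.35 [ 0.54081905 -0.17925343  0.1390592 ] [ 0.90440449  0.65700411 -0.92328173  1.78861079  0.62246293  0.99665819
  1.19432295]
```

View pics/e3.png

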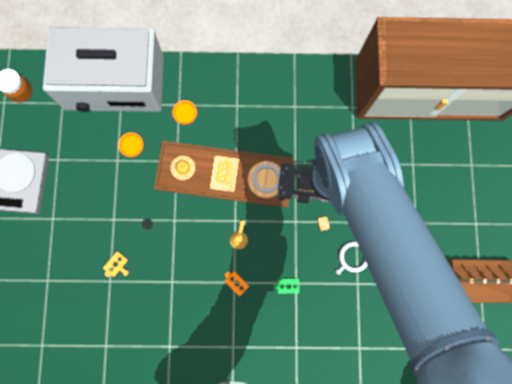

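View pics/e2.png

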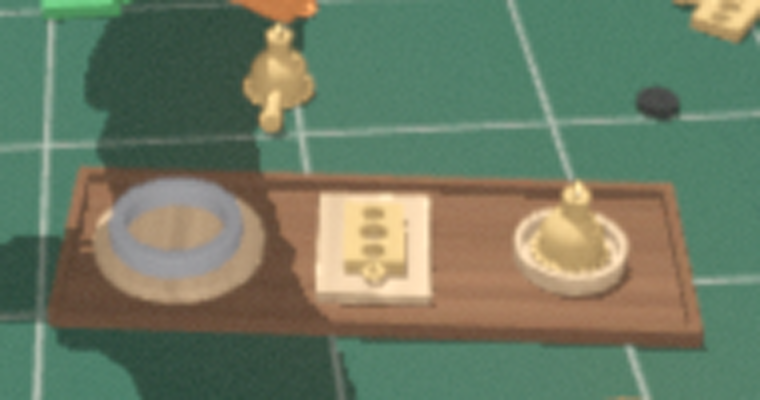

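Request:
servo_tool(
  motion=[
    [-0.3, -0.6, -0.3, 0, 0, 0, 0.5],
    [-0.3, -0.8, -0.3, 0, 0, 0, 0.5],
    [-0.3, -0.8, -0.3, 0, 0, 0, 0.5],
    [-0.2, -0.6, 0, 0, 0, 0, 0.5],
    [0, 0, 0, 0, 0, 0, 0.5],
    [0, 0, 0, 0, 0, 0, 0.5],
  ],
)

```text
t: 32.95
tcp_pos: [0.4685, -0.1878, 0.1636]
ee_rot: [3.122, -0.0, 1.476]
ft_force: [-0.2, -0.5, -0.2]
finger_gap: 0.0443
```

```bash
python3 - <<'E'
from fit import *
import fit as F
im={c:read_camera(c) for c in("top","scene")}
T=cv2.resize(im['top'][130:220,145:305,::-1],(784,441),interpolation=cv2.INTER_CUBIC)
# expected outlines: seats (white) and pieces at seat centres (red), top camera fit of seats
f=lambda P:((w2px("top",P)+.5-[145,130])*4.9).round().astype(np.int32)
for P,x,y,a,z in((circ(.036,.014),.6041,-.0744,0,.012),(circ(.019,0),.6299,.133,0,.008),(np.array([[.025,.016,.009],[.025,-.016,.009],[-.025,-.016,.009],[-.025,.016,.009]]),.6173,.0298,-.121,.012)):
    R=np.array([[np.cos(a),-np.sin(a),0],[np.sin(a),np.cos(a),0],[0,0,1]])
    cv2.polylines(T,[f(P@R.T+[x,y,z])],True,(0,0,255),1)
cv2.imwrite("pics/e4.png",T)
cv2.imwrite("pics/e5.png",im['scene'][:,:,::-1])
# pendant: dark holes are hard; network origin reports
for n,z in(("kada",.012),("bell",.008),("pendant",.012)):
  for c in("top","scene"): print(n,c,[(c2w(c,d['xyz']).round(3).tolist(),round(d['confidence'],2)) for d in tip_of(c,n)])
o=get_obs();print(o['t'],o['tcp_pos'])
E
```

```text
kada top [([0.611, -0.076, 0.011], 0.55)]
kada scene [([0.631, 0.134, 0.014], 0.58), ([0.603, -0.079, 0.01], 0.57), ([0.601, -0.367, 0.0], 0.28)]
bell top [([0.633, 0.129, 0.007], 0.52)]
bell scene []
pendant top [([0.344, -0.002, 0.0], 0.81), ([0.346, -0.126, -0.004], 0.78), ([0.622, 0.03, 0.015], 0.69)]
pendant scene [([0.345, -0.008, 0.002], 0.68), ([0.617, 0.028, 0.013], 0.62), ([0.343, -0.132, 0.002], 0.61), ([0.605, -0.073, -0.001], 0.42)]
33.35 [ 0.46796816 -0.18888803  0.16296026]
```

View pics/e4.png

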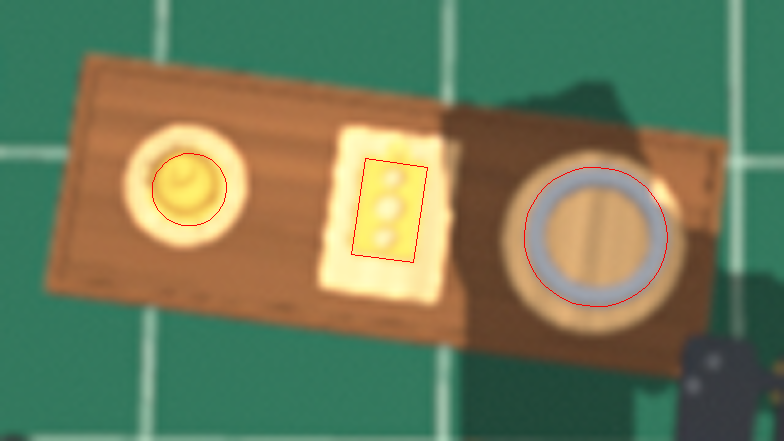

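View pics/e5.png

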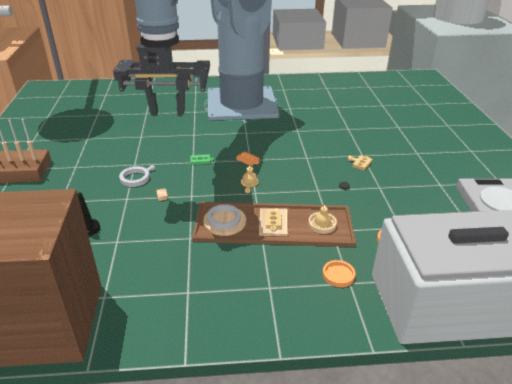

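```bash
python3 -c "
from station import *
print(get_obs()['qvel']); print(finish_job())"
```

```text
[ 0.00246514 -0.00237388  0.00173014  0.00343224  0.00027908 -0.00028168
  0.00020873]
the job is handed in; nothing more can be done
None
```

The job is handed in at about 33 s of the 83 s allowed. The kada, then the bell, then the pendant were each set down on their own seat and let go, and the arm was drawn clear before handing in.

**Last checks:**
- In the top picture, the kada and bell sit within about 1–1.5 mm of their seat centres. The pendant is within about 2 mm and lies along the tablet.
- The look-alikes I could see had not moved. The cone stood at the same place in both cameras' pictures. In the last pictures I did not measure either one again.
- The highest contact force reported was about 27 N, when the kada was seated. The bell and pendant read about 11 N and 15 N.

**Checks that disagreed:**
- **Tip height:** The cameras showed the fingertips about 34–39 mm above where the reported TCP height put them. I judged heights from the pictures and contact forces, so the reported TCP went below zero at the kada and pendant grasps.
- **Cameras:** The two cameras differ by about 1–3 mm in y.
- **Networks:** In the last check, one network called the bell's place a kada, with low confidence. Another missed the bell in the scene view. The pictures themselves were clear on both.

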